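# Wipe the offcuts off the converter chassis plate

### The job

Take the orange-handled scraper from its black mat and wipe all four plastic offcuts off the chassis plate, over its open front edge and into the yellow scrap tray, without touching the offcuts with the gripper. Then stand the scraper upright in the middle of its mat again and let go. Leave the other things on the bench where they stand.

Things in the scene. Friction and masses are not known exactly. Their poses are not given: they have to be found in the camera images.
- station: Fixed converter station; origin on the bench under the middle of the chassis plate; x points away from the plate's open front edge, so offcuts are wiped along its -x, which is to the robot's right (yaw about 90 degrees). Solid grey block with aluminium plate on top, 60 mm high, x from -90 to 100 mm, y from -138 to 138 mm. Its points share these axes
- plate (a point): Point on the plate's upper face, 60 mm above the station's origin. Lips 4 mm thick, 12 mm high run along both sides and the back of the plate; the front edge (x = -90 mm) is open, with the tray against it
- heat_sink (a point): Centre of the foot of the dark finned heat sink fixed on the plate, 145 (x) x 44 (y) x 50 mm high, 12.5 mm in front (-x) of the plate's centre. It parts the plate in two lanes, each 112 mm wide, centred 78 mm to either side (y = +78 and -78 mm)
- bar (a point): Centre of the underside of a fixed aluminium trunking bar over the rear of the plate: 60 (x) x 300 (y) x 80 mm high, underside 210 mm above the bench (150 mm above the plate), x from 14 to 74 mm of the station, on two posts behind the plate (x = 116 mm, y = +-100 mm). The hand must lean, as the handle does, to bring the scraper in below it
- tray (a point): Middle of the inner floor of the yellow scrap tray (fixed to the station, same axes), 150 mm in front of the station's origin, floor 4 mm above the bench; tray outside 120 mm (x) x 290 mm (y), walls 4 mm thick and 40 mm high
- scraper: Loose scraper, about 0.3 kg, standing on its block: blue block with black sole, 30 (x) x 92 (y) x 22 mm high, origin under the block's centre; orange handle 20 mm wide (y), 24 mm thick, rises from the middle of the block's top and leans 40 degrees from vertical towards -x, its end 130 mm along it from the block's top. The block's -x side pulls the offcuts
- grip (a point): Point in the middle of the scraper's handle, 90 mm along it from the block's top: 57.9 mm towards -x and 90.9 mm above the scraper's origin
- mat: Fixed black rubber mat, 130 x 130 x 4 mm, the scraper's place; origin under its centre; to the right of the tray, near the robot or farther out
- capacitor: Loose blue capacitor, upright cylinder 42 mm across and 80 mm high, close to the mat on its side towards the tray; origin under its centre; bystander
- parts_bin: Fixed open blue bin 130 x 130 x 50 mm beside the mat; origin under its centre; bystander
- multimeter: Loose yellow multimeter 160 (x) x 80 x 35 mm, lying left of the station; origin under its centre; bystander
- screwdriver: Loose red screwdriver lying left of the station, about 200 mm long along its x; bystander; origin at the bench below it
- jar: Loose jar 64 mm across, 90 mm high, left of the work; bystander
- junction_box: Loose white box 110 (x) x 70 x 40 mm, right of the work; bystander
- offcut_red: offcut, a red plastic bar 60 long (its y) x 22 (x) x 12 mm high, origin under its centre; starts loose on the chassis plate, one of two in its lane
- offcut_blue: offcut, a blue plastic bar 60 long (its y) x 22 (x) x 12 mm high, origin under its centre; starts loose on the chassis plate, one of two in its lane
- offcut_black: offcut, a black plastic bar 60 long (its y) x 22 (x) x 12 mm high, origin under its centre; starts loose on the chassis plate, one of two in its lane
- offcut_green: offcut, a green plastic bar 60 long (its y) x 22 (x) x 12 mm high, origin under its centre; starts loose on the chassis plate, one of two in its lane

How it is judged:
By the outcome, as a careful person would: the job done as asked, in the order asked, and still so for the second after the job is handed in, with the robot touching nothing.
It also fails if it takes over 59 s, if anything falls off the work surface, if the arm or the gripper's body presses on something with over 40 N, if the wrist force passes 120 N, or if a joint passes its speed limit or range.

### The arm

A 6-joint arm with a two-finger parallel gripper is mounted at the origin on the work surface. World frame = base frame: x ahead of the robot, y to its left, z up, the work surface at z = 0. Lengths are in mm, angles in rad, forces in N, time in s.
With the tool pointing down it reaches from about 375 to 900 mm from the base axis. Payload 3.1 kg.
Tool frame: the origin (TCP) lies between the finger pads; the fingertips stand 14 mm ahead of it and the grasp point (between the pads) lies 5 mm behind it; x points along the fingers, z is the direction in which the jaws open and shut, and the axes are right-handed (so a half turn about x gives the same grasp; the last joint's range is limited). The gripper opens to 85 mm and grips with 20 to 120 N. Pads are 22 mm wide; open, the fingers measure 114 mm over their backs; the gripper's body (76 mm by 85 mm) begins 54 mm behind the grasp point. The pads swing forward as they close: fully open they stand 13 mm farther back than shut.
Start: joints at [1.034, 0.527, 1.433, -0, 1.181, -0.178], TCP at [218.842, 585.41, 211.81] pointing down, gripper open.
Joint ranges: [-3.08, 3.08], [-0.75, 2.2], [0.22, 2.44], [-1.43, 4.57], [0, 2.65], [-2.85, 2.85]. Speed limits (rad/s): [2.79, 2.79, 3.14, 3.14, 3.14, 3.14].

### API

Orientations are given as a rotation vector (axis times angle).
In Python, from cell import ctrl gives the robot as it stands.
- The arm moves only by the tool servo_tool, never from a script. Its argument "steps" is a list of rows, each an object with "slide": the shift along the tool's x, y, z as a fraction of full scale, a list of three; "rot": the turn, a rotation vector about the tool's x, y, z as a fraction of full scale, a list of three; "grip": the closure, from 0 (fully open) to 1 (shut). A call has exactly 8 rows; each row is the pose to reach, as a shift and turn from the pose measured when the call began, along the tool's axes at that moment, turning the shorter way round; what a row does not reach only later rows make up. Full scale, the value 1, is 0.4 m for a shift and 360 degrees for a turn. A row lasts 1/10 s, in which the tool goes at most 50 mm and 8.59 degrees, less where a joint would pass 70% of its speed; a pose out of reach is approached as far as the arm can. A call with a number of a shift or a turn outside -1 to 1 is refused whole. A call with a gripper value outside its range is refused whole. The fingers move at their own pace and stop on an object; "squeeze" is the grip in N (left out, the last holds). Time passes only in rows, so rows that repeat a pose let the fingers close, or fill a call up. It gives the time, the measured TCP pose, the force and the opening at its end, in the units of the state.
- ctrl.state(): the state, without advancing time (a new reading comes with each control period).
- ctrl.grab_frame(name): name is "scene" or "top" or "wrist"; returns a dict with "pixels" (420x560x3 uint8, red, green, blue), "fx", "fy", "cx", "cy" (pixels), "view" (4x4, takes a point from world to camera coordinates). Camera axes: x right, y up, looking along -z (the intrinsics and any distortion apply to the point x, -y, -z); pixel columns grow to the right and rows downward; lengths in mm; the calibration is good to about 2 mm. The wrist camera is an equidistant fisheye: a pixel r from the principal point sees the ray r / f radians off the axis. A picture is of the moment at which its call begins. There is no depth.
- ctrl.close_job(): hands the job in, once; it reports no verdict.
The state is a dict: "time_s": time; "qpos": joint angles; "joint_vel": joint speeds; "joint_efforts": joint torques, N m; "tcp_pos": TCP position; "ee_rot": TCP orientation; "ft_force": force on the tool from outside, world axes, zero at the start; "moment": the same for the moment, N m; "gripper_width": finger opening in mm.
Only numpy, scipy, OpenCV 4.12 (cv2) and the standard library are available. Lean on these libraries where they do the work, as an engineer would, in place of code of your own. Each camera call takes 0.05 s, during which the arm holds its last target.

## Working session

There is one attempt and no reset: what is moved stays moved. The work goes in short steps, Python scripts to look and compute and a tool call to move; the robot and the scene stay as the last step left them, time stands still between calls to the robot, and variables do not carry over. Pictures are saved under pics/ and viewed, and the job is handed in when it is done.

Besides the shell and the picture viewer there is one more tool, called after ">>>" in YAML: its name, and indented under it one key for each argument. servo_tool: Moves the arm, as the interface text tells. Shift numbers are shares of 0.4 m and turn numbers shares of 360 degrees, none past 1 either way. Its arguments: {"type":"object","properties":{"steps":{"type":"array"},"squeeze":{"type":"number"}},"required":["steps"]}

```bash
ls; mkdir -p pics; python3 - <<'E'
from cell import ctrl
import cv2,pickle
s=ctrl.state();print(s)
for n in("scene","top","wrist"):
    f=ctrl.grab_frame(n);pickle.dump(f,open(f"{n}0.pkl","wb"))
    cv2.imwrite(f"pics/{n}0.png",cv2.resize(f["pixels"][:,:,::-1],(800,600),interpolation=cv2.INTER_CUBIC))
    print(n,f["fx"],f["fy"],f["cx"],f["cy"],f["view"],[k for k in f])
E
```

```text
pics
{'time_s': 0.0, 'qpos': array([ 1.03450924e+00,  5.28470381e-01,  1.43388633e+00,  2.73846670e-05,
        1.18138272e+00, -1.78465000e-01]), 'joint_vel': array([ 7.32002645e-04,  2.50773833e-04, -1.96154358e-04, -4.99984941e-04,
       -7.92991753e-04, -1.09860408e-05]), 'joint_efforts': array([ 1.09603359e-03, -4.42347872e+01, -1.78032732e+01, -2.27051078e-04,
        8.57745472e-03,  2.14810569e-05]), 'tcp_pos': array([218.4557591 , 584.7859736 , 210.83614233]), 'ee_rot': array([-0.94268083,  1.35951544,  0.9412463 ]), 'ft_force': array([-0.38088903, -0.75706031,  0.35955134]), 'moment': array([0.02223638, 0.06509155, 0.07065991]), 'gripper_width': 85.49444606223882}
scene 546.0898196540239 546.0898196540239 278.95533565755807 201.8450412892207 [[ 2.32884485e-02  9.99702770e-01  7.21247908e-03  5.16902772e+01]
 [-7.13881906e-01  1.15786793e-02  7.00170378e-01  2.70733008e+02]
 [ 6.99878756e-01 -2.14547401e-02  7.13939368e-01 -1.83899747e+03]
 [ 0.00000000e+00  0.00000000e+00  0.00000000e+00  1.00000000e+00]] ['pixels', 'fx', 'fy', 'cx', 'cy', 'view']
top 392.6526463243215 392.6526463243215 277.7014987359018 213.48814019520762 [[ 2.89770582e-02 -9.99534990e-01 -9.49388649e-03 -5.23024553e+01]
 [ 9.86517188e-01  2.70666014e-02  1.61403956e-01 -5.40132495e+02]
 [-1.61071935e-01 -1.40428940e-02  9.86842758e-01 -1.04962933e+03]
 [ 0.00000000e+00  0.00000000e+00  0.00000000e+00  1.00000000e+00]] ['pixels', 'fx', 'fy', 'cx', 'cy', 'view']
wrist 325.19226210127806 325.19226210127806 275.2271686524214 210.37898307981624 [[ 3.50669891e-01  9.36497077e-01 -1.96275396e-03 -6.23581078e+02]
 [-8.99537346e-01  3.36245897e-01 -2.78874989e-01  3.63787880e+01]
 [-2.60505644e-01  9.95586323e-02  9.60325408e-01 -3.79078087e+02]
 [ 0.00000000e+00  0.00000000e+00  0.00000000e+00  1.00000000e+00]] ['pixels', 'fx', 'fy', 'cx', 'cy', 'view']
```

View pics/scene0.png

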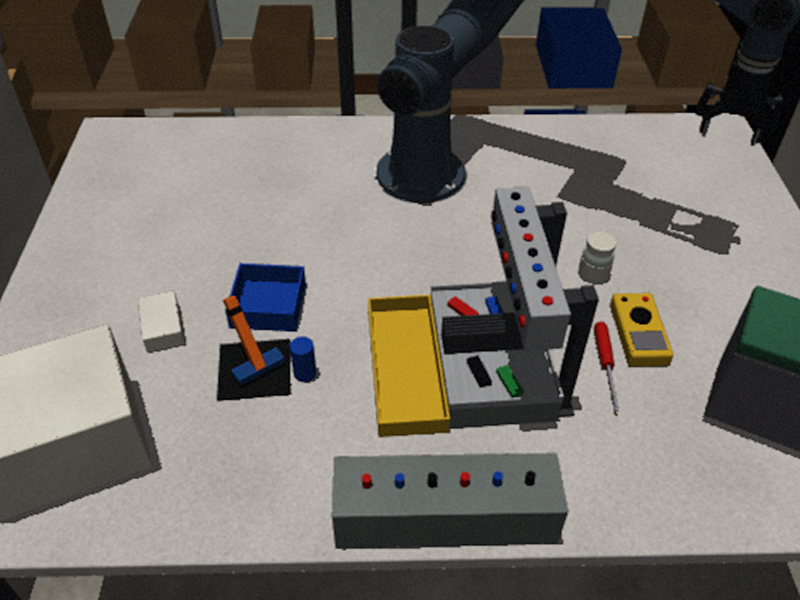

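View pics/top0.png

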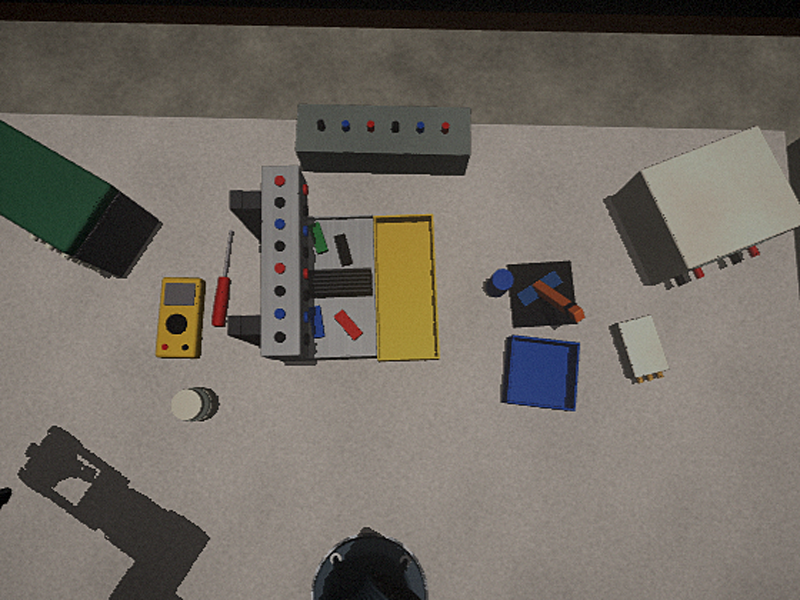

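View pics/wrist0.png

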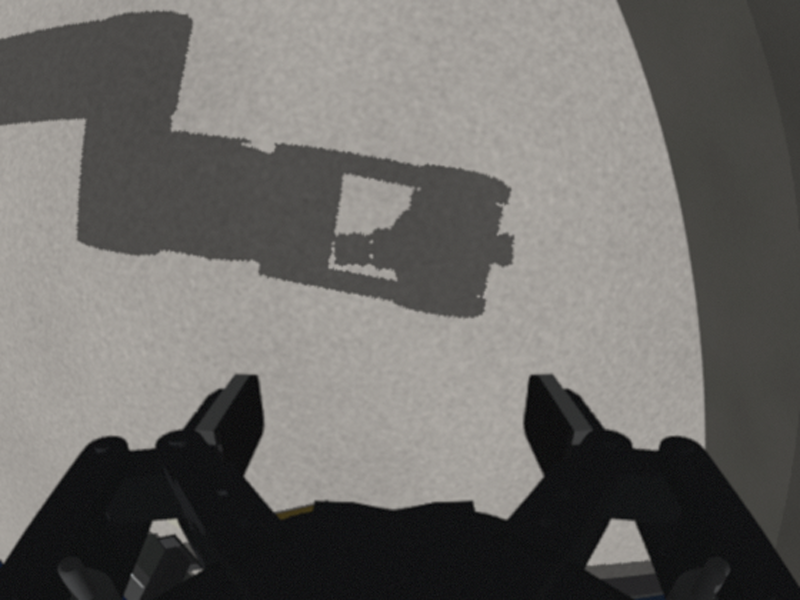

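```bash
cat > h.py <<'E'
import numpy as np,cv2,pickle
from scipy.spatial.transform import Rotation as R
def load(n): return pickle.load(open(n+".pkl","rb"))
def proj(f,P):
    P=np.atleast_2d(P).astype(float); c=P@f["view"][:3,:3].T+f["view"][:3,3]
    return np.c_[f["cx"]+f["fx"]*c[:,0]/-c[:,2], f["cy"]+f["fy"]*c[:,1]/c[:,2]]
def ray(f,u,v):
    d=np.array([(u-f["cx"])/f["fx"],-(v-f["cy"])/f["fy"],-1.]); Rm=f["view"][:3,:3]
    return -Rm.T@f["view"][:3,3], Rm.T@d
def plane(f,u,v,z):
    o,d=ray(f,u,v); return o+d*(z-o[2])/d[2]
def crop(f,name,u0,v0,u1,v1,s):
    im=f["pixels"][v0:v1,u0:u1,::-1]
    cv2.imwrite(f"pics/{name}.png",cv2.resize(im,None,fx=s,fy=s,interpolation=cv2.INTER_CUBIC))
E
python3 - <<'E'
from h import *
t=load("top0");s=load("scene0")
crop(t,"t_st",150,110,320,260,4.6)
crop(t,"t_mat",330,170,430,290,5)
crop(s,"s_st",250,120,430,310,3.1)
crop(s,"s_mat",140,170,240,290,5)
E
```

```text
(no output)
```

View pics/t_st.png

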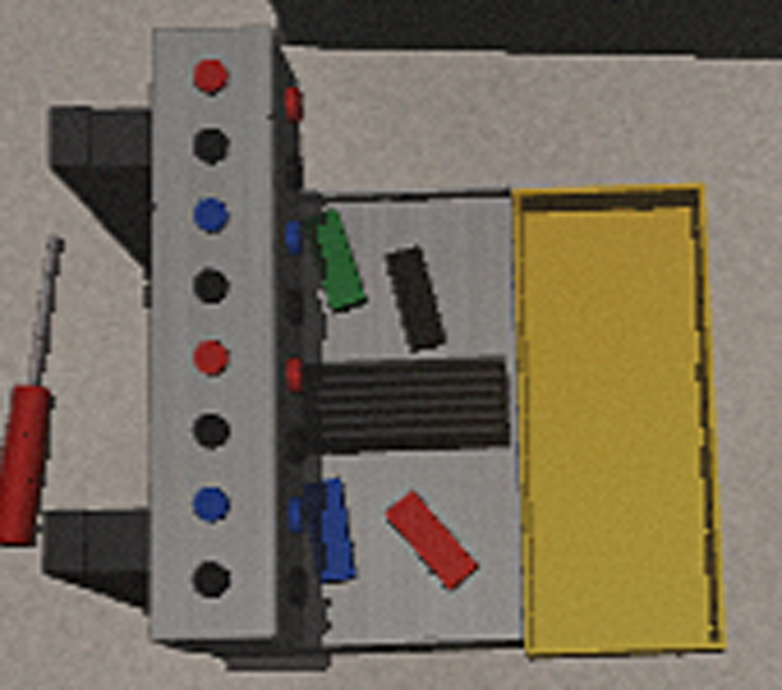

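View pics/t_mat.png

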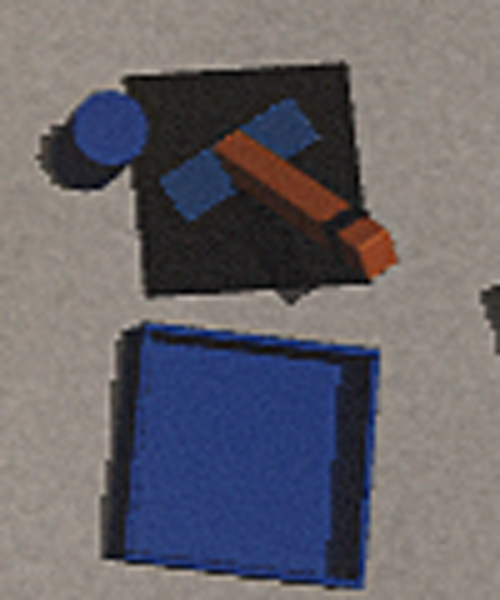

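View pics/s_st.png

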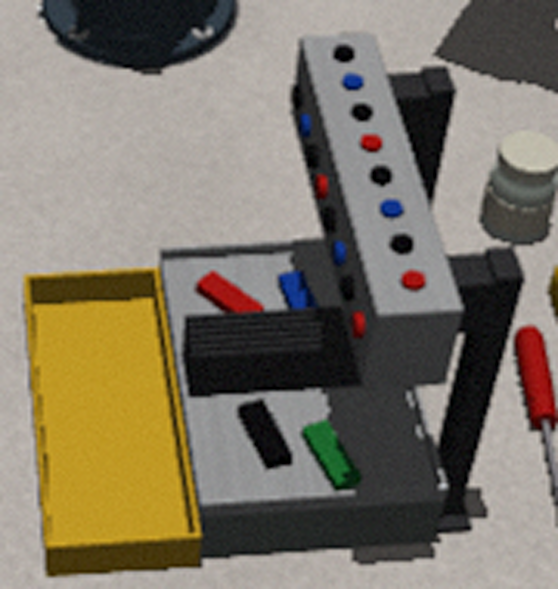

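View pics/s_mat.png

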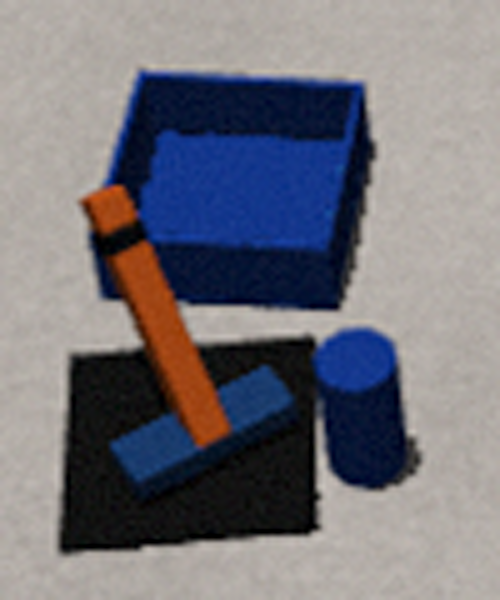

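```bash
cat > fit.py <<'E'
from h import *
from scipy.optimize import least_squares
t=load("top0");s=load("scene0")
def T(a,o=(150,110),k=4.6): return np.array([[o[0]+x/k,o[1]+y/k] for x,y in a])
def fit(obs,x0,name):
    # obs: list (frame, local pts, pix)
    def xf(p,L): 
        c,sn=np.cos(p[2]),np.sin(p[2]);L=np.array(L,float)
        return np.c_[p[0]+c*L[:,0]-sn*L[:,1],p[1]+sn*L[:,0]+c*L[:,1],L[:,2]]
    r=lambda p:np.concatenate([(proj(f,xf(p,L))-px).ravel() for f,L,px in obs])
    q=least_squares(r,x0,loss="soft_l1",x_scale=[100,100,1])
    print(name,q.x.round(3),"deg",np.degrees(q.x[2]).round(2),"res",np.abs(r(q.x)).reshape(-1,2).max(1).round(1))
    return q.x
M=lambda a:T(a,(330,170),5); S=lambda a:T(a,(250,120),3.1); N=lambda a:T(a,(140,170),5)
st=fit([(t,[(-90,-145,44),(-210,-145,44),(-210,145,44),(-90,145,44),(74,-150,290),(14,-150,290),(14,150,290),(74,150,290)],T([(512,188),(703,185),(724,650),(527,655),(153,28),(275,28),(278,638),(150,640)])),
(s,[(-210,145,44),(-90,145,44),(14,150,290),(74,150,290),(74,-150,290),(14,-150,290)],S([(25,275),(160,268),(301,38),(372,36),(462,308),(378,316)]))],[550,50,1.57],"station")
mat=fit([(t,[(65,-65,4),(65,65,4),(-65,65,4),(-65,-65,4)][::-1],M([(372,281),(347,64),(124,77),(148,297)])),
 (s,[(65,-65,4),(65,65,4),(-65,65,4),(-65,-65,4)][::-1],N([(72,354),(62,551),(317,528),(316,337)]))],[500,-250,0],"mat")
# scraper: -x side toward lean
z=26
scr=fit([(t,[(15,46,z),(15,-46,z),(-15,-46,z),(-15,46,z)],M([(160,181),(291,98),(322,136),(192,222)][:4])),
 (s,[(15,46,z),(-15,46,z),(-15,-46,z),(15,-46,z)],N([(297,402),(265,366),(110,444),(140,487)])),
 (t,[(-83.6,0,125.6)],M([(378,240)])) ][:1]+[(s,[(15,46,z),(-15,46,z),(-15,-46,z),(15,-46,z),(15,46,4),(15,-46,4)],N([(297,402),(265,366),(110,444),(140,487),(295,412),(142,502)]))],[500,-250,.8],"scraper")
cap=fit([(t,[(0,0,80)],M([(110,128)])),(s,[(0,0,80)],N([(357,360)]))],[560,-180,0],"cap")
off={}
c,sn=np.cos(st[2]),np.sin(st[2])
for n,pt,a in (("green",[(317,214),(338,209),(366,302),(338,311)],0),("black",[(386,255),(418,247),(445,341),(413,352)],0),("red",[(386,512),(412,491),(478,567),(453,590)],0)):
    P=np.array([plane(t,*q,72) for q in T(pt)]); m=P.mean(0)-[st[0],st[1],0]
    print(n,"station xy",(c*m[0]+sn*m[1]).round(1),(-sn*m[0]+c*m[1]).round(1))
    for q in P: d=q-[st[0],st[1],0]; print("   ",(c*d[0]+sn*d[1]).round(1),(-sn*d[0]+c*d[1]).round(1))
for q in T([(340,479),(355,578),(325,582)]): d=plane(t,*q,72)-[st[0],st[1],0]; print("blue",(c*d[0]+sn*d[1]).round(1),(-sn*d[0]+c*d[1]).round(1))
for q in S([(278,275),(300,273),(314,304)]): d=plane(s,*q,72)-[st[0],st[1],0]; print("blue sc",(c*d[0]+sn*d[1]).round(1),(-sn*d[0]+c*d[1]).round(1))
for q in S([(303,430),(325,421),(358,478),(336,488)]): d=plane(s,*q,72)-[st[0],st[1],0]; print("green sc",(c*d[0]+sn*d[1]).round(1),(-sn*d[0]+c*d[1]).round(1))
np.savez("poses.npz",st=st,mat=mat,scr=scr)
g=lambda f,p:proj(f,p).round(1)
E
python3 fit.py
```

```text
station [572.575  96.229   1.63 ] deg 93.41 res [0.4 1.1 0.6 0.7 0.5 1.3 0.7 1.1 1.7 1.8 1.3 1.7 0.1 1.3]
mat [ 5.79883e+02 -3.28669e+02  9.70000e-02] deg 5.54 res [ 0.2 46.3  0.5 47.5  0.8 50.   0.7 51.6]
scraper [ 586.432 -319.478    0.618] deg 35.39 res [0.6 1.2 0.4 0.7 1.2 1.2 0.6 1.4 2.1 0.9]
cap [ 591.519 -235.835    0.   ] deg 0.0 res [0.6 0.8]
green station xy 13.7 -93.5
    27.2 -122.0
    14.5 -124.7
    -1.9 -66.2
    15.0 -61.2
black station xy -31.5 -67.4
    -14.2 -95.0
    -33.6 -99.3
    -48.8 -40.7
    -29.6 -34.6
red station xy -39.1 78.7
    -12.3 61.3
    -27.7 49.3
    -65.7 95.5
    -50.8 108.6
blue 14.7 40.8
blue 6.4 99.7
blue 23.9 101.5
blue sc 8.0 95.2
blue sc 27.3 96.1
blue sc 33.0 59.2
green sc 0.6 -74.1
green sc 19.6 -66.5
green sc 34.9 -123.9
green sc 16.2 -132.0
```

```bash
sed -i 's/M(\[(372,281),(347,64),(124,77),(148,297)\])/M([(372,281),(148,297),(124,77),(347,64)])/; s/N(\[(72,354),(62,551),(317,528),(316,337)\])/N([(72,354),(316,337),(317,528),(62,551)])/' fit.py; python3 fit.py | egrep "mat|scr|stat"
python3 - <<'E'
from h import *
from scipy.optimize import least_squares
m=np.load("poses.npz")
print(R.from_rotvec([-0.94268083,  1.35951544,  0.9412463 ]).as_matrix().round(3))
# check handle in images
t=load("top0");s=load("scene0")
x,y,a=m["scr"];c,sn=np.cos(a),np.sin(a)
def L(p): return [x+c*p[0]-sn*p[1],y+sn*p[0]+c*p[1],p[2]+4]
for d,(f,o,k) in {"top":(t,(330,170),5),"scene":(s,(140,170),5)}.items():
    P=[L((-90*.643,0,90.9)),L((-83.6,0,121.6)),L((0,0,22)),L((0,46,22)),L((0,-46,22))]
    print(d,((proj(f,P)-o)*k).round(0).tolist())
E
```

```text
station [572.575  96.229   1.63 ] deg 93.41 res [0.4 1.1 0.6 0.7 0.5 1.3 0.7 1.1 1.7 1.8 1.3 1.7 0.1 1.3]
mat [ 5.7999e+02 -3.2850e+02  9.1000e-02] deg 5.19 res [0.3 0.9 0.6 0.8 0.6 1.  0.5 0.9]
scraper [ 586.432 -319.478    0.618] deg 35.39 res [0.6 1.2 0.4 0.7 1.2 1.2 0.6 1.4 2.1 0.9]
green station xy 13.7 -93.5
black station xy -31.5 -67.4
red station xy -39.1 78.7
[[-0.001 -0.937  0.35 ]
 [-0.002  0.35   0.937]
 [-1.     0.    -0.002]]
top [[335.0, 222.0], [382.0, 254.0], [239.0, 158.0], [173.0, 202.0], [304.0, 113.0]]
scene [[128.0, 261.0], [94.0, 190.0], [201.0, 419.0], [278.0, 378.0], [121.0, 461.0]]
```

```bash
cat > g.py <<'E'
from h import *
from cell import ctrl
def tool(yaw_s,lean):  # tool x along handle dir (lean deg), tool z=-y_s ; yaw deg
    a=np.radians(yaw_s);l=np.radians(lean)
    xs=np.array([np.cos(a),np.sin(a),0]);ys=np.array([-np.sin(a),np.cos(a),0])
    x=xs*np.sin(l)-np.array([0,0,1])*np.cos(l); z=-ys
    return np.c_[x,np.cross(z,x),z]
def st():
    s=ctrl.state();return s,np.array(s["tcp_pos"]),R.from_rotvec(s["ee_rot"])
def rel(P,Rm):
    s,p,r=st(); d=r.inv().apply(np.array(P)-p)/400; w=(r.inv()*R.from_matrix(Rm)).as_rotvec()/(2*np.pi)
    return d.round(3),w.round(4)
def show():
    s,p,r=st(); np.set_printoptions(suppress=True)
    print("t",round(s["time_s"],2),"q",np.round(s["qpos"],3),"p",p.round(1),"F",np.round(s["ft_force"],1),"w",round(s["gripper_width"],1))
    m=r.as_matrix(); print("toolx",m[:,0].round(3),"z",m[:,2].round(3))
    import json; open("log.jsonl","a").write(json.dumps([list(map(float,s["qpos"])),p.tolist(),list(map(float,s["ee_rot"]))])+"\n")
E
python3 - <<'E'
from g import *
show()
for P,y,l in (((218.5,585,410),159.5,0),((400,430,430),137,0),((560,150,430),105,20),((560,-50,400),90,30)): print(P,*rel(P,tool(y,l)))
E
```

```text
t 0.15 q [ 1.035  0.528  1.434  0.     1.181 -0.178] p [218.5 584.9 211. ] F [-0.5 -0.1  0.2] w 85.1
toolx [-0.001 -0.001 -1.   ] z [ 0.35   0.937 -0.002]
(218.5, 585, 410) [-0.497  0.    -0.001] [ 0.     -0.0003 -0.0001]
(400, 430, 430) [-0.547 -0.56  -0.205] [ 0.0625 -0.0003  0.    ]
(560, 150, 430) [-0.547 -1.18  -0.72 ] [ 0.1498 -0.0267  0.0514]
(560, -50, 400) [-0.471 -1.355 -1.189] [ 0.1883 -0.0507  0.0729]
```

>>> servo_tool:
  steps:
    - {"slide": [-0.12,0,0],"rot": [0,0,0],"grip": 0}
    - {"slide": [-0.24,0,0],"rot": [0,0,0],"grip": 0}
    - {"slide": [-0.36,0,0],"rot": [0,0,0],"grip": 0}
    - {"slide": [-0.45,-0.03,-0.02],"rot": [0.004,0,0],"grip": 0}
    - {"slide": [-0.5,-0.14,-0.05],"rot": [0.018,0,0],"grip": 0}
    - {"slide": [-0.52,-0.26,-0.09],"rot": [0.032,0,0],"grip": 0}
    - {"slide": [-0.54,-0.38,-0.13],"rot": [0.046,0,0],"grip": 0}
    - {"slide": [-0.547,-0.49,-0.17],"rot": [0.0625,0,0],"grip": 0}

```text
time_s: 0.95
tcp_pos: [379.8, 451.8, 430.7]
ee_rot: [-0.639, 1.475, 0.638]
ft_force: [1.3, 0.6, 0.3]
gripper_width: 85.4
```

```bash
python3 - <<'E'
from g import *
show()
for P,y,l in (((560,150,430),105,10),((560,-50,400),90,20),((500,-300,300),50,30)): print(P,*rel(P,tool(y,l)))
E
```

```text
t 0.95 q [ 0.683  0.313  1.188 -0.001  1.64  -0.134] p [379.8 451.8 430.7] F [1.3 0.6 0.3] w 85.4
toolx [ 0.    -0.001 -1.   ] z [ 0.684  0.729 -0.   ]
(560, 150, 430) [ 0.002 -0.845 -0.242] [ 0.0881 -0.0077  0.0272]
(560, -50, 400) [ 0.078 -1.187 -0.606] [ 0.1287 -0.0227  0.0525]
(500, -300, 300) [ 0.328 -1.505 -1.164] [ 0.2352 -0.063   0.0667]
```

>>> servo_tool:
  steps:
    - {"slide": [0,-0.11,-0.03],"rot": [0.011,-0.001,0.0035],"grip": 0}
    - {"slide": [0,-0.21,-0.06],"rot": [0.022,-0.002,0.007],"grip": 0}
    - {"slide": [0,-0.32,-0.09],"rot": [0.033,-0.003,0.01],"grip": 0}
    - {"slide": [0,-0.42,-0.12],"rot": [0.044,-0.004,0.0135],"grip": 0}
    - {"slide": [0,-0.53,-0.15],"rot": [0.055,-0.005,0.017],"grip": 0}
    - {"slide": [0,-0.64,-0.18],"rot": [0.066,-0.006,0.02],"grip": 0}
    - {"slide": [0,-0.75,-0.21],"rot": [0.077,-0.007,0.024],"grip": 0}
    - {"slide": [0,-0.845,-0.242],"rot": [0.088,-0.008,0.027],"grip": 0}

```text
time_s: 1.75
tcp_pos: [560.8, 147.7, 430.4]
ee_rot: [-0.066, 1.578, 0.34]
ft_force: [-0.1, 0.2, -1.0]
gripper_width: 85.3
```

```bash
python3 - <<'E'
from g import *
show()
for P,y,l in (((560,-50,400),90,20),((520,-200,350),60,25),((500,-300,300),50,30)): print(P,*rel(P,tool(y,l)))
E
```

```text
t 1.75 q [-0.029  0.301  1.218  0.169  1.669 -0.275] p [560.8 147.7 430.4] F [-0.1  0.2 -1. ] w 85.3
toolx [-0.043  0.169 -0.985] z [0.967 0.256 0.001]
(560, -50, 400) [-0.008 -0.483 -0.129] [ 0.0398 -0.0105  0.0275]
(520, -200, 350) [ 0.056 -0.837 -0.321] [ 0.1191 -0.0374  0.0394]
(500, -300, 300) [ 0.139 -1.084 -0.434] [ 0.1438 -0.0522  0.0511]
```

```bash
python3 - <<'E'
from g import *
for P,y,l in (((520,-200,350),60,25),): 
    d,w=rel(P,tool(y,l))
    for k in range(1,9): print((d*k/8).round(3).tolist(),(w*k/8).round(4).tolist())
E
```

```text
[0.007, -0.105, -0.04] [0.0149, -0.0047, 0.0049]
[0.014, -0.209, -0.08] [0.0298, -0.0094, 0.0098]
[0.021, -0.314, -0.12] [0.0447, -0.014, 0.0148]
[0.028, -0.418, -0.16] [0.0596, -0.0187, 0.0197]
[0.035, -0.523, -0.201] [0.0744, -0.0234, 0.0246]
[0.042, -0.628, -0.241] [0.0893, -0.028, 0.0296]
[0.049, -0.732, -0.281] [0.1042, -0.0327, 0.0345]
[0.056, -0.837, -0.321] [0.1191, -0.0374, 0.0394]
```

>>> servo_tool:
  steps:
    - {"slide": [0.007,-0.105,-0.04],"rot": [0.015,-0.005,0.005],"grip": 0}
    - {"slide": [0.014,-0.21,-0.08],"rot": [0.03,-0.009,0.01],"grip": 0}
    - {"slide": [0.021,-0.314,-0.12],"rot": [0.045,-0.014,0.015],"grip": 0}
    - {"slide": [0.028,-0.418,-0.16],"rot": [0.06,-0.019,0.02],"grip": 0}
    - {"slide": [0.035,-0.523,-0.2],"rot": [0.074,-0.023,0.025],"grip": 0}
    - {"slide": [0.042,-0.628,-0.24],"rot": [0.089,-0.028,0.03],"grip": 0}
    - {"slide": [0.049,-0.732,-0.28],"rot": [0.104,-0.033,0.035],"grip": 0}
    - {"slide": [0.056,-0.837,-0.321],"rot": [0.119,-0.037,0.039],"grip": 0}

```text
time_s: 2.55
tcp_pos: [519.4, -201.9, 349.2]
ee_rot: [0.728, 1.395, -0.073]
ft_force: [1.1, -0.2, 0.1]
gripper_width: 85.4
```

```bash
python3 - <<'E'
from g import *
show()
f=ctrl.grab_frame("wrist");pickle.dump(f,open("wrist1.pkl","wb"))
cv2.imwrite("pics/wrist1.png",cv2.resize(f["pixels"][:,:,::-1],(800,600),interpolation=cv2.INTER_CUBIC))
E
```

```text
t 2.55 q [-0.813  0.319  1.471  0.417  1.491 -0.349] p [ 519.4 -201.9  349.2] F [ 1.1 -0.2  0.1] w 85.4
toolx [ 0.21   0.365 -0.907] z [ 0.864 -0.503 -0.002]
```

View pics/wrist1.png

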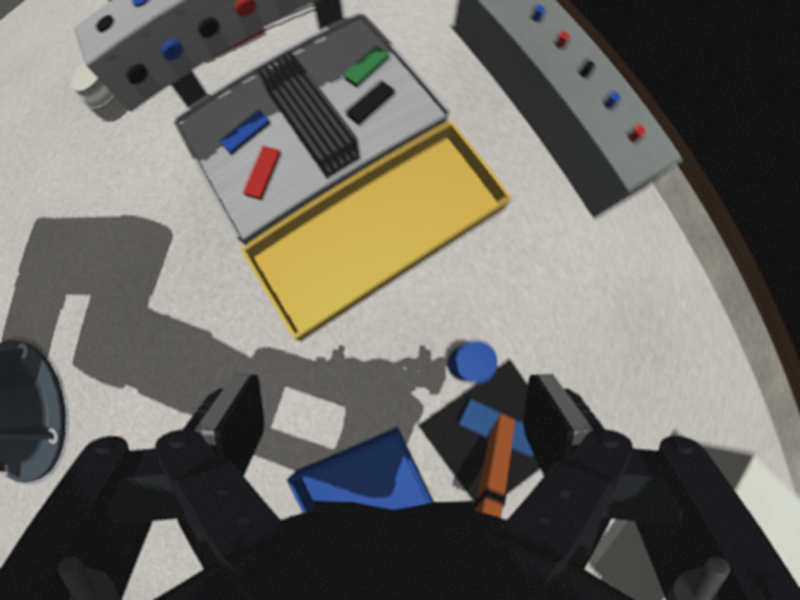

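```bash
cat >> h.py <<'E'
def projw(f,P):
    P=np.atleast_2d(P).astype(float); c=P@f["view"][:3,:3].T+f["view"][:3,3]
    v=np.c_[c[:,0],-c[:,1],-c[:,2]]; rho=np.hypot(v[:,0],v[:,1]); th=np.arctan2(rho,v[:,2])
    return np.c_[f["cx"]+f["fx"]*th*v[:,0]/rho, f["cy"]+f["fy"]*th*v[:,1]/rho]
def planew(f,u,v,z):
    a=np.array([(u-f["cx"])/f["fx"],(v-f["cy"])/f["fy"]]);th=np.linalg.norm(a);a=a/th*np.sin(th)
    d=f["view"][:3,:3].T@np.array([a[0],-a[1],-np.cos(th)]);o=-f["view"][:3,:3].T@f["view"][:3,3]
    return o+d*(z-o[2])/d[2]
E
python3 - <<'E'
from h import *
f=load("wrist1")
crop(f,"w_st",110,0,370,245,3)
crop(f,"w_sc",270,220,400,370,4)
E
```

```text
(no output)
```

View pics/w_st.png

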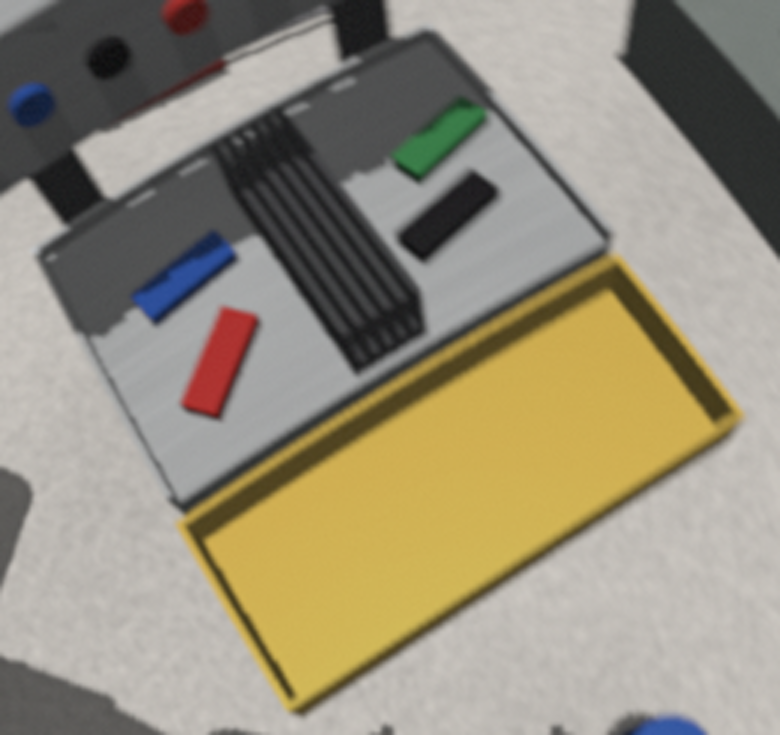

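View pics/w_sc.png

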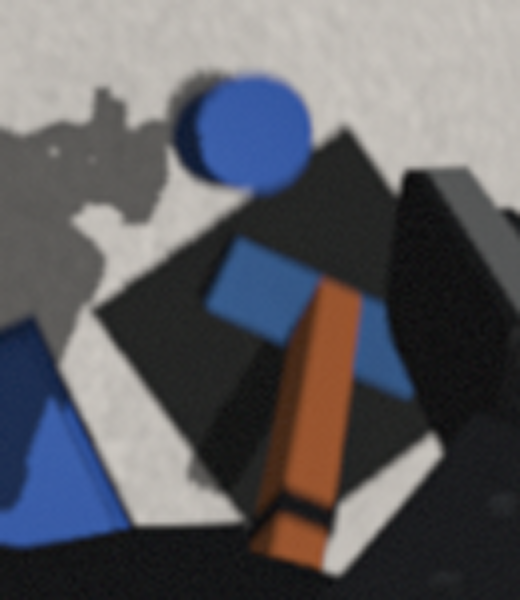

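```bash
cat > fitw.py <<'E'
from h import *
from scipy.optimize import least_squares
f=load("wrist1")
T=lambda a,o=(110,0),k=3.:np.array([[o[0]+x/k,o[1]+y/k] for x,y in a])
def xf(p,L):
    c,sn=np.cos(p[2]),np.sin(p[2]);L=np.array(L,float)
    return np.c_[p[0]+c*L[:,0]-sn*L[:,1],p[1]+sn*L[:,0]+c*L[:,1],L[:,2]]
def fit(L,px,x0,n):
    r=lambda p:(projw(f,xf(p,L))-px).ravel()
    q=least_squares(r,x0,x_scale=[100,100,1]);print(n,q.x.round(3),np.degrees(q.x[2]).round(2),r(q.x).round(1));return q.x
st=fit([(-90,145,44),(-210,145,44),(-210,-145,44),(-90,-145,44),(100,138,72),(100,-138,72),(-90,138,72),(-90,-138,72)],T([(182,523),(298,712),(742,416),(620,255),(40,258),(430,32),(180,497),(605,235)]),[572,96,1.63],"st")
m=fit([(65,65,4),(-65,65,4),(65,-65,4)],T([(347,125),(95,310),(437,435)],(270,220),4.),[580,-328,.09],"mat")
sc=fit([(15,46,26),(-15,46,26),(-83.6,0,125.6)],T([(238,235),(203,300),(290,562)],(270,220),4.),[586,-319,.6],"scr")
print((( projw(f,xf([586.4,-319.5,.618],[(15,46,26),(-15,46,26),(-15,-46,26),(-83.6,0,125.6),(0,0,26)]))-[270,220])*4).round(0).tolist())
print((( projw(f,xf(sc,[(15,46,26),(-15,46,26),(-15,-46,26),(-83.6,0,125.6),(0,0,26)]))-[270,220])*4).round(0).tolist())
print("cap",planew(f,*T([(252,135)],(270,220),4.)[0],80))
c,sn=np.cos(st[2]),np.sin(st[2])
for n,a in dict(green=[(463,98),(487,112),(420,180),(393,158)],black=[(474,172),(498,190),(424,260),(400,238)],red=[(224,308),(258,318),(217,417),(183,405)],blue=[(215,232),(238,252),(155,323),(131,297)]).items():
    D=[]
    for q in T(a):
        d=planew(f,*q,72)-[st[0],st[1],0];D.append([c*d[0]+sn*d[1],-sn*d[0]+c*d[1]])
    print(n,np.mean(D,0).round(1),np.round(D,0).tolist())
E
python3 fitw.py
```

```text
st [575.639  91.024   1.636] 93.76 [-1.6  1.1 -1.7  1.5  3.6 -0.9  0.8 -1.7 -2.8 -1.6 -0.1 -3.  -2.9  2.5
  4.3 -1.8]
mat [ 5.62716e+02 -3.30575e+02 -1.00000e-01] -5.74 [ 0.8  6.9 -8.4 -4.9  8.6 -1.8]
scr [ 590.652 -315.889    0.634] 36.35 [-0.6 -2.5  0.5 -0.9  0.2  3. ]
[[232.0, 237.0], [200.0, 308.0], [408.0, 394.0], [281.0, 588.0], [322.0, 317.0]]
[[235.0, 225.0], [205.0, 296.0], [414.0, 379.0], [291.0, 574.0], [327.0, 304.0]]
cap [ 590.12452438 -239.18328532   80.        ]
green [ 17.2 -93.8] [[35.0, -120.0], [18.0, -125.0], [-3.0, -67.0], [19.0, -63.0]]
black [-31.7 -67.9] [[-15.0, -95.0], [-33.0, -99.0], [-49.0, -41.0], [-30.0, -38.0]]
red [-36.4  78.1] [[-10.0, 61.0], [-27.0, 49.0], [-63.0, 95.0], [-46.0, 107.0]]
blue [22.9 69.7] [[37.0, 43.0], [17.0, 38.0], [7.0, 97.0], [31.0, 101.0]]
```

```bash
python3 - <<'E'
from g import *
show()
d,w=rel((481.4,-395.5,184),tool(36,40)); print(d,w)
for k in range(1,9): print((d*k/7).round(3).tolist(),(w*k/7).round(4).tolist())
E
```

```text
t 2.6 q [-0.822  0.324  1.47   0.411  1.487 -0.348] p [ 517.8 -209.5  346.1] F [-0.9 -4.2 -1.8] w 86.0
toolx [ 0.21   0.359 -0.909] z [ 0.859 -0.512 -0.004]
[ 0.182 -0.574  0.161] [ 0.0544 -0.0351  0.0424]
[0.026, -0.082, 0.023] [0.0078, -0.005, 0.0061]
[0.052, -0.164, 0.046] [0.0155, -0.01, 0.0121]
[0.078, -0.246, 0.069] [0.0233, -0.015, 0.0182]
[0.104, -0.328, 0.092] [0.0311, -0.0201, 0.0242]
[0.13, -0.41, 0.115] [0.0389, -0.0251, 0.0303]
[0.156, -0.492, 0.138] [0.0466, -0.0301, 0.0363]
[0.182, -0.574, 0.161] [0.0544, -0.0351, 0.0424]
[0.208, -0.656, 0.184] [0.0622, -0.0401, 0.0485]
```

>>> servo_tool:
  steps:
    - {"slide": [0.026,-0.082,0.023],"rot": [0.008,-0.005,0.006],"grip": 0}
    - {"slide": [0.052,-0.164,0.046],"rot": [0.016,-0.01,0.012],"grip": 0}
    - {"slide": [0.078,-0.246,0.069],"rot": [0.023,-0.015,0.018],"grip": 0}
    - {"slide": [0.104,-0.328,0.092],"rot": [0.031,-0.02,0.024],"grip": 0}
    - {"slide": [0.13,-0.41,0.115],"rot": [0.039,-0.025,0.03],"grip": 0}
    - {"slide": [0.156,-0.492,0.138],"rot": [0.047,-0.03,0.036],"grip": 0}
    - {"slide": [0.182,-0.574,0.161],"rot": [0.0544,-0.0351,0.0424],"grip": 0}
    - {"slide": [0.182,-0.574,0.161],"rot": [0.0544,-0.0351,0.0424],"grip": 0}

```text
time_s: 3.4
tcp_pos: [478.7, -397.7, 179.6]
ee_rot: [1.158, 1.075, -0.196]
ft_force: [0.2, 0.7, 1.0]
gripper_width: 85.2
```

```bash
python3 - <<'E'
from g import *
show()
for n in("wrist","scene"):
    f=ctrl.grab_frame(n);pickle.dump(f,open(n+"2.pkl","wb"))
    if n=="scene": crop(f,"scene2",100,120,300,300,4)
    else: cv2.imwrite("pics/wrist2.png",cv2.resize(f["pixels"][:,:,::-1],(800,600),interpolation=cv2.INTER_CUBIC))
    print(projw(load("wrist2"),[588,-318,26])*800/560)
show()
E
```

```text
t 3.4 q [-1.209  0.636  1.575  0.713  1.244 -0.606] p [ 478.7 -397.7  179.6] F [0.2 0.7 1. ] w 85.2
toolx [ 0.519  0.379 -0.766] z [ 0.583 -0.812 -0.006]
[[392.18710419 251.87271781]]
[[392.18710419 251.87271781]]
t 3.5 q [-1.205  0.63   1.575  0.714  1.247 -0.605] p [ 480.8 -395.4  183.3] F [0.1 1.2 0.1] w 85.4
toolx [ 0.52   0.379 -0.765] z [ 0.587 -0.809 -0.002]
```

View pics/wrist2.png

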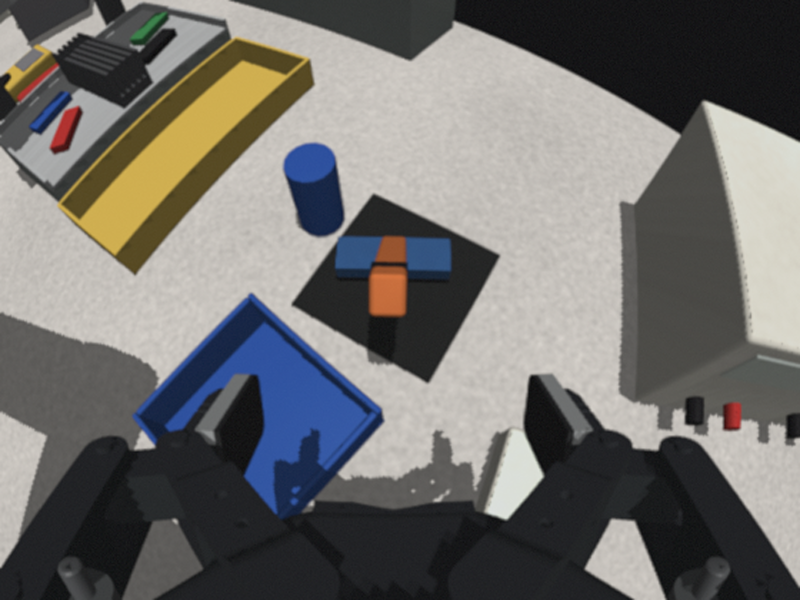

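View pics/scene2.png

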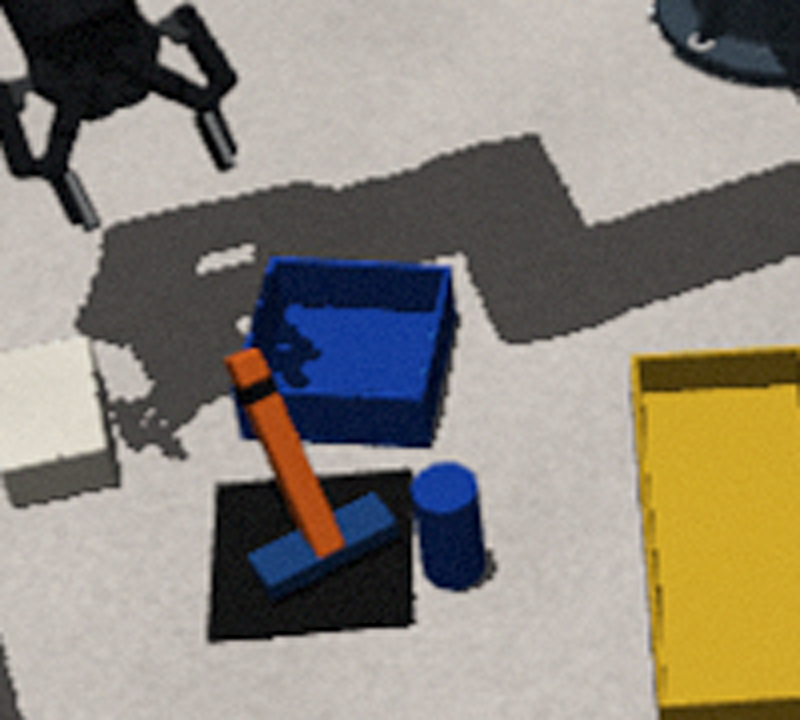

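```bash
python3 - <<'E'
from g import *
d,w=rel((543.8,-350.1,91.5),tool(36,40)); print(d,w)
E
```

```text
[0.301 0.001 0.002] [-0.0003 -0.0002 -0.0001]
```

>>> servo_tool:
  steps:
    - {"slide": [0.06,0,0],"rot": [0,0,0],"grip": 0}
    - {"slide": [0.12,0,0],"rot": [0,0,0],"grip": 0}
    - {"slide": [0.18,0,0.001],"rot": [0,0,0],"grip": 0}
    - {"slide": [0.23,0.001,0.001],"rot": [0,0,0],"grip": 0}
    - {"slide": [0.27,0.001,0.002],"rot": [0,0,0],"grip": 0}
    - {"slide": [0.301,0.001,0.002],"rot": [0,0,0],"grip": 0}
    - {"slide": [0.301,0.001,0.002],"rot": [0,0,0],"grip": 0}
    - {"slide": [0.301,0.001,0.002],"rot": [0,0,0],"grip": 0.3}
  squeeze: 60

```text
time_s: 4.3
tcp_pos: [544.4, -350.1, 91.9]
ee_rot: [1.153, 1.074, -0.191]
ft_force: [0.7, 1.1, -0.2]
gripper_width: 73.0
```

```bash
python3 - <<'E'
from g import *
show()
for n in("wrist","scene"):
    f=ctrl.grab_frame(n);pickle.dump(f,open(n+"3.pkl","wb"))
    if n=="scene": crop(f,"scene3",100,120,300,300,4)
    else: cv2.imwrite("pics/wrist3.png",cv2.resize(f["pixels"][:,:,::-1],(800,600),interpolation=cv2.INTER_CUBIC))
show()
E
```

```text
t 4.3 q [-1.076  0.768  1.617  0.826  1.05  -0.668] p [ 544.4 -350.1   91.9] F [ 0.7  1.1 -0.2] w 73.0
toolx [ 0.52   0.379 -0.765] z [ 0.588 -0.809 -0.002]
t 4.4 q [-1.077  0.767  1.617  0.826  1.05  -0.668] p [ 544.1 -351.    92.2] F [ 0.2  0.  -0.7] w 60.5
toolx [ 0.521  0.378 -0.766] z [ 0.587 -0.81  -0.001]
```

View pics/wrist3.png

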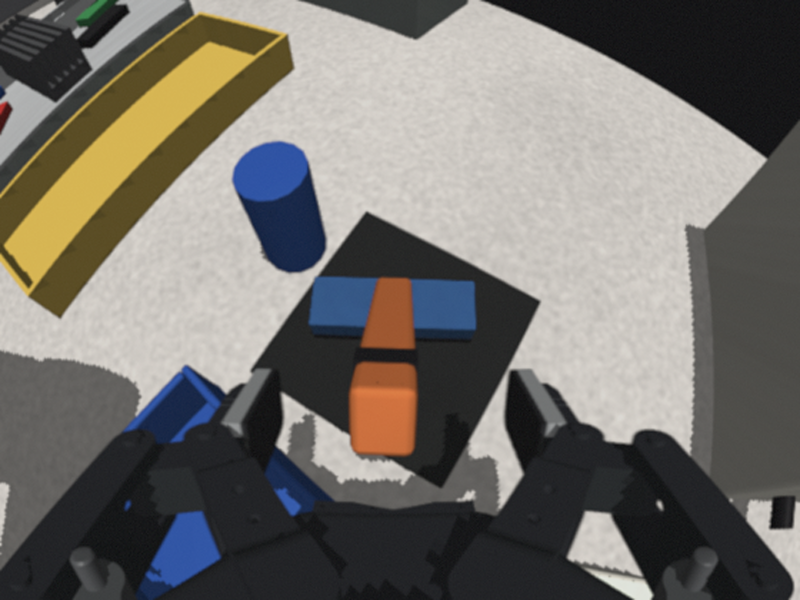

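View pics/scene3.png

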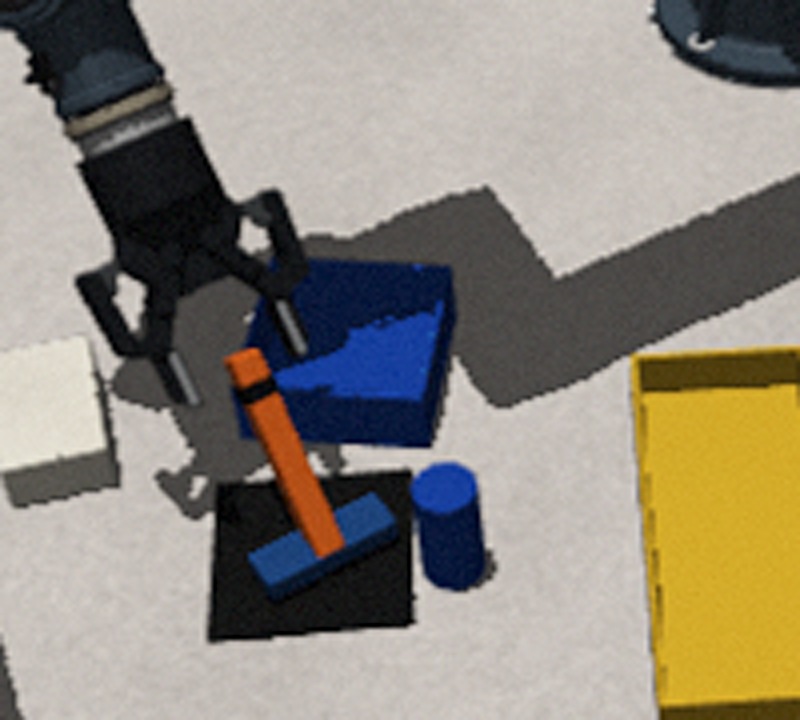

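```bash
python3 - <<'E'
from g import *
s=load("scene3");w=load("wrist3")
a=tool(36,40);p=np.array([544.4,-350,92])
scr=np.array([588,-318,26])
pts=[p,p+14*a[:,0],p+14*a[:,0]+42*a[:,2],p+14*a[:,0]-42*a[:,2],scr,scr-130*a[:,0],scr-90*a[:,0]]
print(((proj(s,pts)-[100,120])*4).round(0).tolist())
print((projw(w,pts)*800/560).round(0).tolist())
v=w["view"];o=-v[:3,:3].T@v[:3,3];print("cam",o, a.T@(o-p))
E
```

```text
[[266.0, 418.0], [276.0, 438.0], [217.0, 468.0], [333.0, 408.0], [323.0, 537.0], [236.0, 354.0], [263.0, 411.0]]
[[391.0, 360.0], [391.0, 347.0], [493.0, 346.0], [290.0, 346.0], [391.0, 300.0], [390.0, 424.0], [390.0, 368.0]]
cam [ 504.41725985 -380.25459484  261.506897  ] [-162.07270856   70.55518579    0.97521638]
```

```bash
python3 - <<'E'
from g import *
s=load("scene3")
crop(s,"s3b",110,160,200,260,7)
t=ctrl.grab_frame("top");pickle.dump(t,open("top3.pkl","wb"));crop(t,"t3b",330,170,430,290,6)
a=tool(36,40);p=np.array([544.4,-350,92]);scr=np.array([588,-318,26])
pts=[p,p+14*a[:,0]+42*a[:,2],p+14*a[:,0]-42*a[:,2],p+37*a[:,2],p-37*a[:,2],scr,scr-130*a[:,0]]
print(((proj(s,pts)-[110,160])*7).round(0).tolist())
print(((proj(t,pts)-[330,170])*6).round(0).tolist());show()
E
```

```text
[[396.0, 452.0], [309.0, 539.0], [513.0, 435.0], [305.0, 498.0], [486.0, 407.0], [495.0, 660.0], [344.0, 340.0]]
[[393.0, 256.0], [449.0, 191.0], [298.0, 296.0], [460.0, 209.0], [326.0, 303.0], [283.0, 186.0], [457.0, 299.0]]
t 4.45 q [-1.077  0.767  1.617  0.826  1.05  -0.668] p [ 544.1 -351.1   92.2] F [-0.2  0.7 -0.1] w 60.1
toolx [ 0.521  0.378 -0.766] z [ 0.587 -0.81  -0.001]
```

View pics/s3b.png

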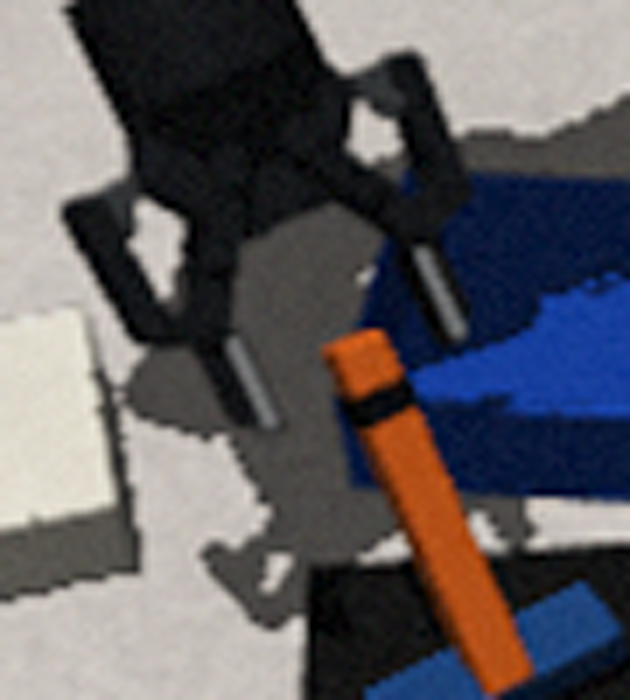

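View pics/t3b.png

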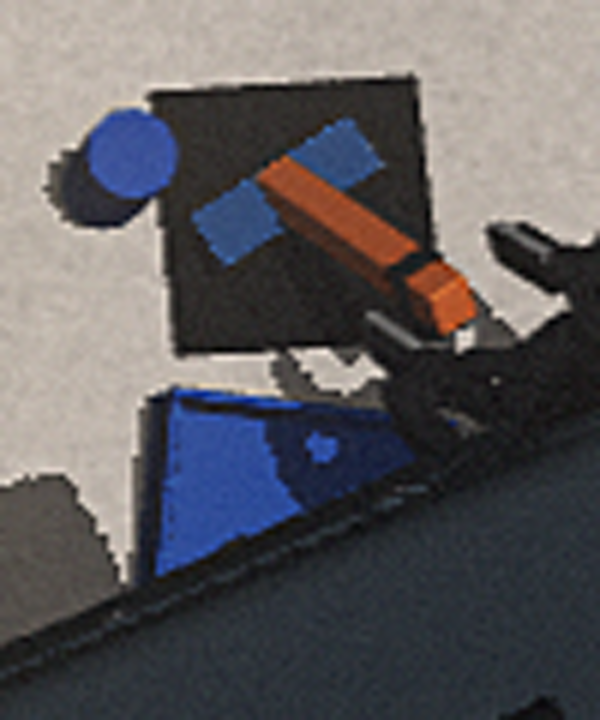

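```bash
python3 - <<'E'
from g import *
t=load("top3")
s=ctrl.grab_frame("scene");pickle.dump(s,open("scene4.pkl","wb"));crop(s,"s4b",110,160,200,260,7)
s=load("scene3")
a=tool(36,40);p=np.array([544.1,-351,92.2])
def tri(us,ut):
    us=np.array([110,160])+np.array(us)/7; ut=np.array([330,170])+np.array(ut)/6
    (o1,d1),(o2,d2)=ray(s,*us),ray(t,*ut)
    A=np.c_[d1,-d2]; k=np.linalg.lstsq(A,o2-o1,rcond=None)[0]; q1=o1+k[0]*d1;q2=o2+k[1]*d2
    m=(q1+q2)/2; print(m.round(1),"gap",np.linalg.norm(q1-q2).round(1),"tool frame",(a.T@(m-p)).round(1), "s along handle", ((np.array([588,-318,26])-m)@a[:,0]).round(1))
tri((268,428),(495,228)); tri((460,335),(370,318)); tri((357,335),(460,290))
print(projw(load("wrist3"),[p+a@np.array(v) for v in([14,11,37],[1,11,37],[-20,11,37],[1,11,-37],[1,-11,37])])*800/560)
E
```

```text
[ 553.8 -389.4  115.2] gap 3.5 tool frame [-27.1   3.5  36.8] s along handle 113.1
[ 512.2 -329.3  119.9] gap 4.6 tool frame [-29.6   7.8 -36.3] s along handle 115.6
[ 523.4 -363.6  132.3] gap 5.4 tool frame [-46.3   7.3  -2. ] s along handle 132.3
[[484.42949763 322.55106805]
 [490.72513678 333.64312472]
 [502.81376183 355.13944494]
 [294.94318925 333.80093147]
 [486.64889137 385.79169328]]
```

View pics/s4b.png

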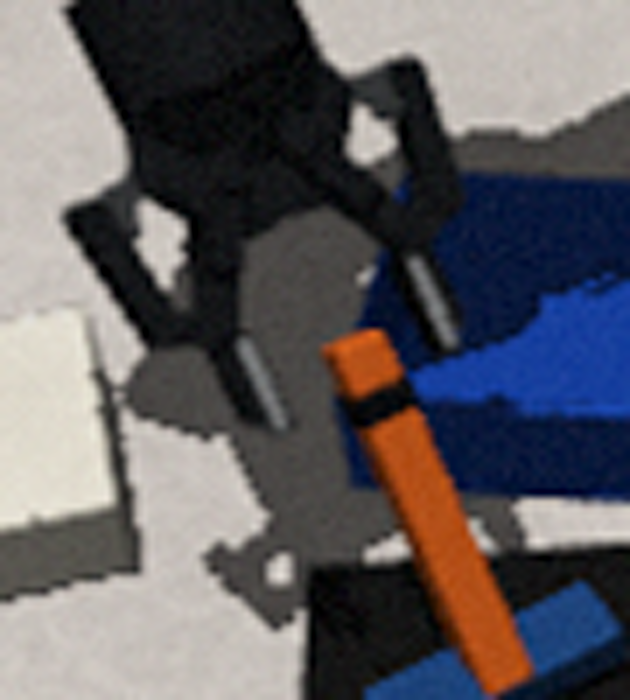

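>>> servo_tool:
  steps:
    - {"slide": [0.035,0,0],"rot": [0,0,0],"grip": 0.3}
    - {"slide": [0.07,0,0],"rot": [0,0,0],"grip": 0.3}
    - {"slide": [0.07,0.001,0],"rot": [0,0,0],"grip": 0.3}
    - {"slide": [0.07,0.001,0],"rot": [0,0,0],"grip": 0.6}
    - {"slide": [0.07,0.001,0],"rot": [0,0,0],"grip": 1}
    - {"slide": [0.07,0.001,0],"rot": [0,0,0],"grip": 1}
    - {"slide": [0.07,0.001,0],"rot": [0,0,0],"grip": 1}
    - {"slide": [0.07,0.001,0],"rot": [0,0,0],"grip": 1}
  squeeze: 80

```text
time_s: 5.3
tcp_pos: [558.7, -340.3, 71.1]
ee_rot: [1.153, 1.073, -0.192]
ft_force: [0.7, 0.8, 0.6]
gripper_width: 19.1
```

```bash
python3 - <<'E'
from g import *
show()
for n in("wrist","scene","top"):
    f=ctrl.grab_frame(n);pickle.dump(f,open(n+"5.pkl","wb"))
    if n=="scene": crop(f,"scene5",110,160,200,260,6)
    elif n=="wrist": cv2.imwrite("pics/wrist5.png",f["pixels"][:,:,::-1])
show()
E
```

```text
t 5.3 q [-1.047  0.802  1.619  0.856  1.011 -0.684] p [ 558.7 -340.3   71.1] F [0.7 0.8 0.6] w 19.1
toolx [ 0.521  0.378 -0.766] z [ 0.587 -0.81  -0.001]
t 5.45 q [-1.047  0.802  1.619  0.856  1.011 -0.684] p [ 558.7 -340.3   71.1] F [-1.4  0.5  1.9] w 19.2
toolx [ 0.521  0.378 -0.766] z [ 0.587 -0.81  -0.001]
```

View pics/wrist5.png

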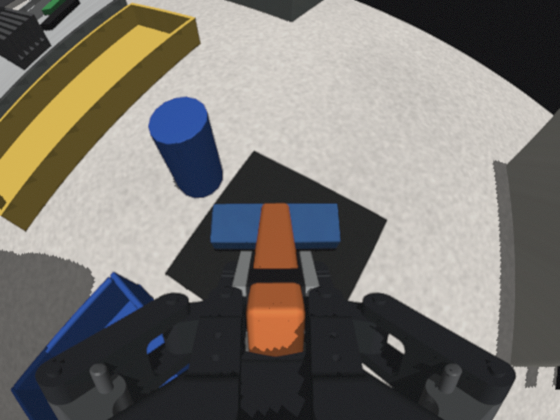

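View pics/scene5.png

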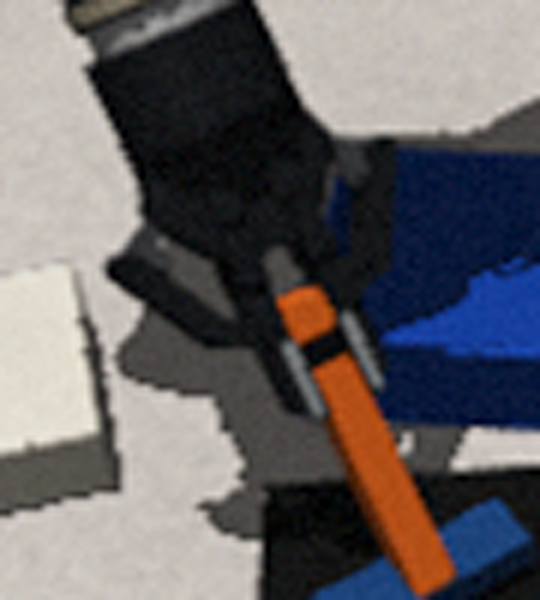

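```bash
python3 - <<'E'
from g import *
from scipy.optimize import least_squares
w=load("wrist5")
def xf(p,L):
    c,s=np.cos(p[2]),np.sin(p[2]);L=np.array(L,float)
    return np.c_[p[0]+c*L[:,0]-s*L[:,1],p[1]+s*L[:,0]+c*L[:,1],L[:,2]]
L=[(15,46,26),(-15,46,26),(-15,-46,26),(15,-46,26)]
px=np.array([(212,204),(211,240),(339,243),(339,206)])
for z in (24,26,28):
    LL=[(a,b,z) for a,b,_ in L]
    r=lambda p:(projw(w,xf(p,LL))-px).ravel()
    q=least_squares(r,[588,-318,.63],x_scale=[100,100,1]);print(z,q.x.round(3),np.degrees(q.x[2]),r(q.x).round(1))
print(projw(w,xf([588,-318,np.radians(36)],L)).round(1).tolist())
# mat corners
M=xf(np.load("poses.npz")["mat"],[(65,65,4),(-65,65,4),(65,-65,4),(-65,-65,4)]);print(projw(w,M).round(0).tolist())
E
```

```text
24 [ 588.116 -319.704    0.606] 34.7176167445999 [ 1.9 -1.1 -1.   1.2  0.7  0.7 -1.5 -0.8]
26 [ 587.51  -320.143    0.606] 34.715942400938474 [ 1.3 -1.3 -1.6  1.3  1.2  0.8 -1.  -1. ]
28 [ 586.904 -320.581    0.606] 34.71422445602737 [ 0.8 -1.5 -2.2  1.4  1.9  1.  -0.4 -1.2]
[[211.0, 201.9], [207.9, 240.4], [338.5, 240.2], [335.4, 201.7]]
[[252.0, 149.0], [163.0, 273.0], [387.0, 219.0], [311.0, 366.0]]
```

```bash
cat >> g.py <<'E'
def mat4(P,Rm): m=np.eye(4);m[:3,:3]=Rm;m[:3,3]=P;return m
def yawm(d): return R.from_euler("z",d,degrees=True).as_matrix()
_r0=R.from_rotvec([1.153,1.073,-0.192]).as_matrix()
TS=np.linalg.inv(mat4([558.7,-340.3,71.1],_r0))@mat4([587.8,-319.5,4],yawm(35.6)) # scraper in tool
ST=[574,94.5,93.5]
def station(x,y,z): # station point->world
    p=yawm(ST[2])@np.array([x,y,0]); return np.array([ST[0]+p[0],ST[1]+p[1],z])
def relS(P,yaw,pr=True):
    M=mat4(P,yawm(yaw))@np.linalg.inv(TS); d,w=rel(M[:3,3],M[:3,:3])
    if pr: print("target tcp",M[:3,3].round(1),"slide",d.tolist(),"rot",w.tolist())
    return d,w
def scr():
    s,p,r=st(); M=mat4(p,r.as_matrix())@TS; e=R.from_matrix(M[:3,:3]).as_euler("zyx",degrees=True)
    q=yawm(-ST[2])@(M[:3,3]-[ST[0],ST[1],0])
    print("scraper",M[:3,3].round(1),"ypr",e.round(1),"station",q.round(1),"t",round(s["time_s"],2),"F",np.round(s["ft_force"],1),"w",round(s["gripper_width"],1))
E
python3 - <<'E'
from g import *
scr()
relS((588,-319.5,80),35.6)
d,w=relS((588,-319.5,140),35.6)
relS((565,-245,160),50)
relS((545,-180,160),70)
relS(station(-160,78,150),93.5)
E
```

```text
scraper [ 587.8 -319.5    4. ] ypr [35.6 -0.  -0. ] station [-414.1   11.5    4. ] t 5.45 F [-1.4  0.5  1.9] w 19.2
target tcp [ 558.9 -340.3  147.1] slide [-0.145, 0.123, 0.0] rot [0.0, 0.0, 0.0]
target tcp [ 558.9 -340.3  207.1] slide [-0.26, 0.219, -0.0] rot [0.0, 0.0, 0.0]
target tcp [ 542.  -272.4  227.1] slide [-0.256, 0.301, -0.162] rot [-0.0306, 0.0258, -0.0]
target tcp [ 532.7 -213.6  227.1] slide [-0.213, 0.353, -0.295] rot [-0.0731, 0.0615, -0.0001]
target tcp [ 508.1 -105.7  217.1] slide [-0.123, 0.42, -0.55] rot [-0.1231, 0.1035, -0.0001]
```

>>> servo_tool:
  steps:
    - {"slide": [-0.03,0.025,0],"rot": [0,0,0],"grip": 1}
    - {"slide": [-0.09,0.075,0],"rot": [0,0,0],"grip": 1}
    - {"slide": [-0.16,0.135,0],"rot": [0,0,0],"grip": 1}
    - {"slide": [-0.22,0.19,0],"rot": [0,0,0],"grip": 1}
    - {"slide": [-0.26,0.23,-0.03],"rot": [-0.005,0.004,0],"grip": 1}
    - {"slide": [-0.26,0.255,-0.08],"rot": [-0.015,0.013,0],"grip": 1}
    - {"slide": [-0.256,0.28,-0.13],"rot": [-0.025,0.021,0],"grip": 1}
    - {"slide": [-0.256,0.301,-0.162],"rot": [-0.0306,0.0258,0],"grip": 1}
  squeeze: 90

```text
time_s: 6.25
tcp_pos: [541.3, -271.5, 227.6]
ee_rot: [1.005, 1.209, 0.006]
ft_force: [-0.5, 0.0, -3.7]
gripper_width: 19.4
```

```bash
python3 - <<'E'
from g import *
show();scr()
d,w=relS(station(-160,78,150),93.5)
for k in range(1,9): print((d*k/7).round(3).tolist(),(w*k/7).round(4).tolist())
E
```

```text
t 6.25 q [-0.992  0.558  1.567  0.683  1.329 -0.579] p [ 541.3 -271.5  227.6] F [-0.5  0.  -3.7] w 19.4
toolx [ 0.408  0.497 -0.766] z [ 0.772 -0.636 -0.002]
scraper [ 564.1 -244.1  160.5] ypr [50.2  0.1 -0. ] station [-337.4   30.5  160.5] t 6.25 F [-0.5  0.  -3.7] w 19.4
target tcp [ 508.1 -105.7  217.1] slide [0.192, 0.187, -0.328] rot [-0.0923, 0.0773, 0.0]
[0.027, 0.027, -0.047] [-0.0132, 0.011, 0.0]
[0.055, 0.053, -0.094] [-0.0264, 0.0221, 0.0]
[0.082, 0.08, -0.141] [-0.0396, 0.0331, 0.0]
[0.11, 0.107, -0.187] [-0.0527, 0.0442, 0.0]
[0.137, 0.134, -0.234] [-0.0659, 0.0552, 0.0]
[0.165, 0.16, -0.281] [-0.0791, 0.0663, 0.0]
[0.192, 0.187, -0.328] [-0.0923, 0.0773, 0.0]
[0.219, 0.214, -0.375] [-0.1055, 0.0883, 0.0]
```

>>> servo_tool:
  steps:
    - {"slide": [0.027,0.027,-0.047],"rot": [-0.013,0.011,0],"grip": 1}
    - {"slide": [0.055,0.053,-0.094],"rot": [-0.026,0.022,0],"grip": 1}
    - {"slide": [0.082,0.08,-0.141],"rot": [-0.04,0.033,0],"grip": 1}
    - {"slide": [0.11,0.107,-0.187],"rot": [-0.053,0.044,0],"grip": 1}
    - {"slide": [0.137,0.134,-0.234],"rot": [-0.066,0.055,0],"grip": 1}
    - {"slide": [0.165,0.16,-0.281],"rot": [-0.079,0.066,0],"grip": 1}
    - {"slide": [0.192,0.187,-0.328],"rot": [-0.0923,0.0773,0],"grip": 1}
    - {"slide": [0.192,0.187,-0.328],"rot": [-0.0923,0.0773,0],"grip": 1}

```text
time_s: 7.05
tcp_pos: [508.0, -102.6, 217.2]
ee_rot: [0.496, 1.526, 0.603]
ft_force: [-0.6, -0.6, -3.0]
gripper_width: 19.0
```

```bash
python3 - <<'E'
from g import *
show();scr()
f=ctrl.grab_frame("wrist");pickle.dump(f,open("wrist6.pkl","wb"))
cv2.imwrite("pics/wrist6.png",cv2.resize(f["pixels"][:,:,::-1],(800,600),interpolation=cv2.INTER_CUBIC))
scr()
E
```

```text
t 7.05 q [-0.713  0.585  1.547  0.472  1.549 -0.928] p [ 508.  -102.6  217.2] F [-0.6 -0.6 -3. ] w 19.0
toolx [-0.047  0.642 -0.765] z [ 0.997  0.072 -0.002]
scraper [505.6 -66.9 150.1] ypr [93.8  0.   0. ] station [-156.9   78.1  150.1] t 7.05 F [-0.6 -0.6 -3. ] w 19.0
scraper [506.  -68.9 149.8] ypr [93.6  0.  -0.1] station [-158.9   77.8  149.8] t 7.1 F [-0.3 -0.1 -4.2] w 19.1
```

View pics/wrist6.png

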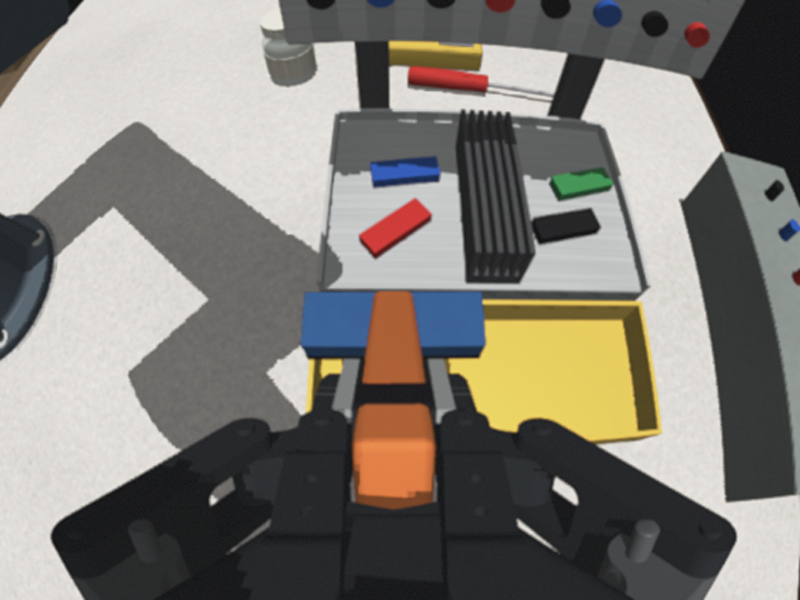

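```bash
python3 - <<'E'
from h import *
f=load("wrist6")
crop(f,"w6",205,65,470,265,3)
E
```

```text
(no output)
```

View pics/w6.png

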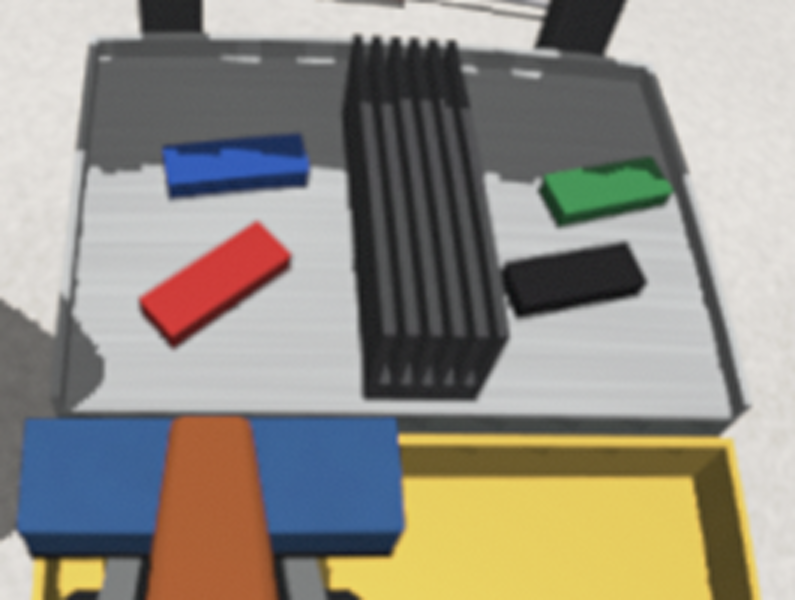

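```bash
cat > fit6.py <<'E'
from g import *
from scipy.optimize import least_squares
f=load("wrist6")
T=lambda a:np.array([[205+x/3,65+y/3] for x,y in a])
def xf(p,L):
    c,sn=np.cos(p[2]),np.sin(p[2]);L=np.array(L,float)
    return np.c_[p[0]+c*L[:,0]-sn*L[:,1],p[1]+sn*L[:,0]+c*L[:,1],L[:,2]]
L=[(100,138,72),(100,-138,72),(-90,-138,72),(-90,138,72),(-90,-134,60),(-90,134,60),(-85,22,60),(-85,-22,60),(-85,22,110),(-85,-22,110)]
px=T([(92,38),(652,68),(748,405),(57,395),(728,420),(72,410),(365,398),(476,398),(383,335),(507,337)])
r=lambda p:(projw(f,xf(p,L))-px).ravel()
q=least_squares(r,[574,94,1.63],x_scale=[100,100,1],loss="soft_l1");print(q.x.round(3),np.degrees(q.x[2]),r(q.x).reshape(-1,2).round(1).tolist())
stt=q.x;c,sn=np.cos(stt[2]),np.sin(stt[2])
for n,a in dict(red=[(257,221),(291,256),(175,333),(141,300)],blue=[(162,147),(303,135),(308,170),(168,186)],green=[(541,182),(655,158),(671,187),(557,213)],black=[(504,265),(629,243),(645,274),(518,305)]).items():
    D=[]
    for u in T(a):
        d=planew(f,*u,72)-[stt[0],stt[1],0];D.append([c*d[0]+sn*d[1],-sn*d[0]+c*d[1]])
    print(n,np.mean(D,0).round(1),np.round(D,0).tolist())
# block
M=mat4([508.0,-102.6,217.2],R.from_rotvec([0.496,1.526,0.603]).as_matrix())@TS
P=[(M@[a,b,22,1])[:3] for a,b in((15,46),(15,-46),(-15,-46),(-15,46))]
print(((projw(f,P)-[205,65])*3).round(0).tolist(), "seen (22,420),(398,418),(404,532),(18,532)")
E
python3 fit6.py
```

```text
[574.584  96.184   1.63 ] 93.38745157572808 [[-0.6, -1.7], [0.3, -2.1], [1.8, 0.2], [-2.6, -0.1], [1.4, -0.6], [-2.5, -0.3], [-0.5, 0.7], [0.1, 1.3], [0.4, -0.4], [1.4, 0.1]]
red [-38.5  77.4] [[-12.0, 62.0], [-29.0, 49.0], [-64.0, 93.0], [-50.0, 106.0]]
blue [20.8 70.2] [[27.0, 101.0], [35.0, 41.0], [15.0, 40.0], [6.0, 98.0]]
green [ 16.6 -93.1] [[15.0, -61.0], [35.0, -121.0], [18.0, -125.0], [-2.0, -65.0]]
black [-30.7 -68.5] [[-30.0, -37.0], [-15.0, -96.0], [-30.0, -100.0], [-48.0, -40.0]]
[[24.0, 411.0], [397.0, 413.0], [406.0, 529.0], [14.0, 527.0]] seen (22,420),(398,418),(404,532),(18,532)
```

```bash
sed -i 's/^ST=.*/ST=[574.4,96,93.4]/' g.py; python3 - <<'E'
from g import *
scr()
for q in ((-150,78,110),(-120,78,83),(-75,78,80),(-30,78,80),(10,78,80),(45,78,80),(65,78,80)): print(q,end=" ");relS(station(*q),93.4)
E
```

```text
scraper [506.  -68.9 149.8] ypr [93.6  0.  -0.1] station [-160.5   78.   149.8] t 7.1 F [-0.3 -0.1 -4.2] w 19.1
(-150, 78, 110) target tcp [507.5 -94.1 177.1] slide [0.093, -0.044, 0.0] rot [0.0004, -0.0004, 0.0003]
(-120, 78, 83) target tcp [505.7 -64.1 150.1] slide [0.193, -0.03, 0.001] rot [0.0004, -0.0004, 0.0003]
(-75, 78, 80) target tcp [503.1 -19.2 147.1] slide [0.271, 0.052, 0.002] rot [0.0004, -0.0004, 0.0003]
(-30, 78, 80) target tcp [500.4  25.7 147.1] slide [0.343, 0.138, 0.003] rot [0.0004, -0.0004, 0.0003]
(10, 78, 80) target tcp [498.   65.6 147.1] slide [0.408, 0.214, 0.004] rot [0.0004, -0.0004, 0.0003]
(45, 78, 80) target tcp [496.  100.6 147.1] slide [0.464, 0.281, 0.005] rot [0.0004, -0.0004, 0.0003]
(65, 78, 80) target tcp [494.8 120.6 147.1] slide [0.496, 0.32, 0.005] rot [0.0004, -0.0004, 0.0003]
```

>>> servo_tool:
  steps:
    - {"slide": [0.045,-0.025,0],"rot": [0,0,0],"grip": 1}
    - {"slide": [0.1,-0.044,0],"rot": [0,0,0],"grip": 1}
    - {"slide": [0.15,-0.038,0.001],"rot": [0,0,0],"grip": 1}
    - {"slide": [0.193,-0.03,0.001],"rot": [0,0,0],"grip": 1}
    - {"slide": [0.232,0.011,0.002],"rot": [0,0,0],"grip": 1}
    - {"slide": [0.271,0.052,0.002],"rot": [0,0,0],"grip": 1}
    - {"slide": [0.31,0.1,0.003],"rot": [0,0,0],"grip": 1}
    - {"slide": [0.325,0.115,0.003],"rot": [0,0,0],"grip": 1}

```text
time_s: 7.9
tcp_pos: [500.8, 15.0, 147.2]
ee_rot: [0.497, 1.526, 0.598]
ft_force: [-0.4, -0.7, -4.2]
gripper_width: 19.3
```

```bash
python3 - <<'E'
from g import *
show();scr()
for n in ("wrist","scene"):
    f=ctrl.grab_frame(n);pickle.dump(f,open(n+"7.pkl","wb"))
    if n=="wrist": cv2.imwrite("pics/wrist7.png",cv2.resize(f["pixels"][:,:,::-1],(800,600),interpolation=cv2.INTER_CUBIC))
    else: crop(f,"scene7",240,100,430,310,3.2)
scr()
E
```

```text
t 7.9 q [-0.553  0.628  1.742  0.576  1.278 -0.936] p [500.8  15.  147.2] F [-0.4 -0.7 -4.2] w 19.3
toolx [-0.045  0.641 -0.766] z [ 0.998  0.068 -0.002]
scraper [498.5  50.6  80. ] ypr [93.6  0.  -0.1] station [-40.8  78.4  80. ] t 7.9 F [-0.4 -0.7 -4.2] w 19.3
scraper [499.   49.6  79.7] ypr [93.6 -0.  -0.2] station [-41.9  78.   79.7] t 8.0 F [-0.7 -0.5 -3.4] w 19.1
```

View pics/wrist7.png

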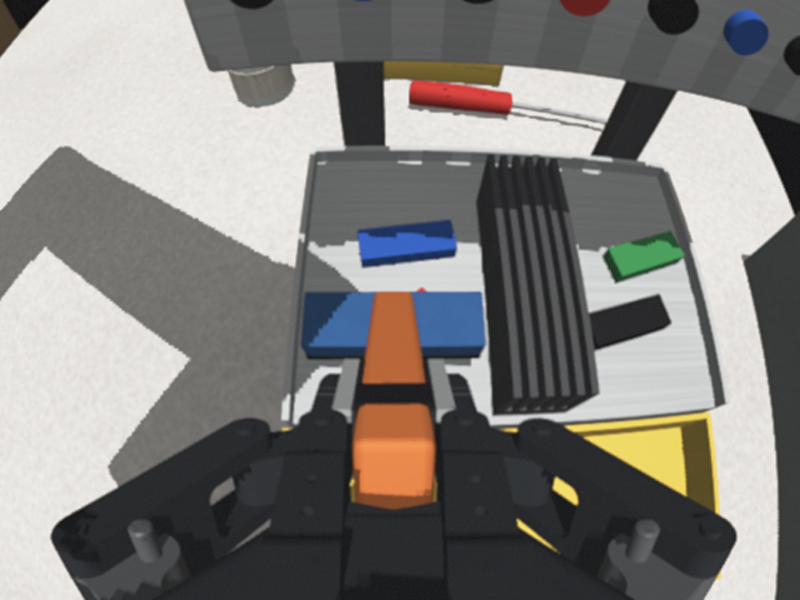

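View pics/scene7.png

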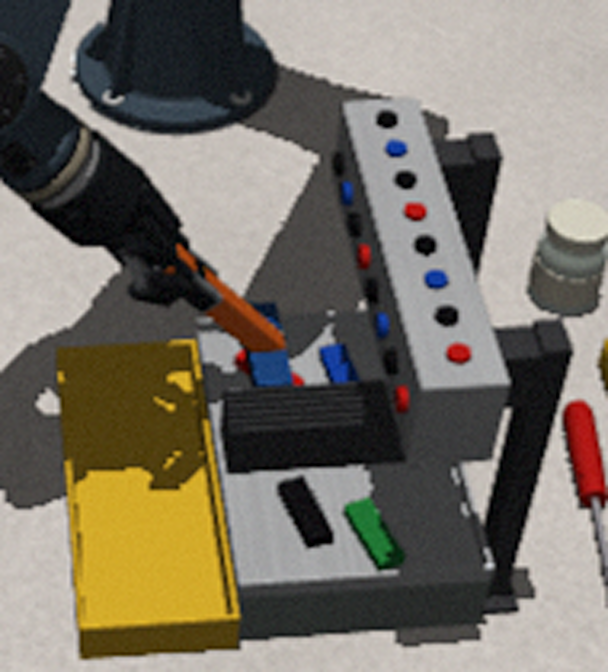

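```bash
python3 - <<'E'
from g import *
for q in ((0,78,80),(40,78,80),(65,78,80),(65,78,66)): print(q,end=" ");relS(station(*q),93.4)
E
```

```text
(0, 78, 80) target tcp [498.6  55.7 147.1] slide [0.067, 0.08, 0.001] rot [0.0004, -0.0004, 0.0004]
(40, 78, 80) target tcp [496.3  95.6 147.1] slide [0.131, 0.157, 0.002] rot [0.0004, -0.0004, 0.0004]
(65, 78, 80) target tcp [494.8 120.6 147.1] slide [0.171, 0.205, 0.002] rot [0.0004, -0.0004, 0.0004]
(65, 78, 66) target tcp [494.8 120.6 133.1] slide [0.198, 0.182, 0.002] rot [0.0004, -0.0004, 0.0004]
```

>>> servo_tool:
  steps:
    - {"slide": [0.03,0.036,0],"rot": [0,0,0],"grip": 1}
    - {"slide": [0.067,0.08,0.001],"rot": [0,0,0],"grip": 1}
    - {"slide": [0.1,0.12,0.001],"rot": [0,0,0],"grip": 1}
    - {"slide": [0.131,0.157,0.002],"rot": [0,0,0],"grip": 1}
    - {"slide": [0.155,0.186,0.002],"rot": [0,0,0],"grip": 1}
    - {"slide": [0.171,0.205,0.002],"rot": [0,0,0],"grip": 1}
    - {"slide": [0.171,0.205,0.002],"rot": [0,0,0],"grip": 1}
    - {"slide": [0.185,0.193,0.002],"rot": [0,0,0],"grip": 1}

```text
time_s: 8.8
tcp_pos: [495.7, 119.9, 139.9]
ee_rot: [0.493, 1.523, 0.597]
ft_force: [0.2, -1.0, -3.1]
gripper_width: 19.1
```

```bash
python3 - <<'E'
from g import *
show();scr()
for n in ("wrist","scene"):
    f=ctrl.grab_frame(n);pickle.dump(f,open(n+"8.pkl","wb"))
    if n=="wrist": cv2.imwrite("pics/wrist8.png",cv2.resize(f["pixels"][:,:,::-1],(800,600),interpolation=cv2.INTER_CUBIC))
    else: crop(f,"scene8",240,100,430,310,3.2)
scr()
for q in ((65,78,66),(65,78,63),(65,78,61)): print(q,end=" ");relS(station(*q),93.4)
E
```

```text
t 8.8 q [-0.377  0.612  1.828  0.686  1.149 -0.88 ] p [495.7 119.9 139.9] F [ 0.2 -1.  -3.1] w 19.1
toolx [-0.043  0.639 -0.768] z [0.998 0.068 0.002]
scraper [493.7 155.3  72.6] ypr [93.6 -0.2 -0.2] station [64.  77.1 72.6] t 8.8 F [ 0.2 -1.  -3.1] w 19.1
scraper [492.7 155.1  71.5] ypr [93.5  0.  -0.2] station [63.9 78.1 71.5] t 8.9 F [-0.5 -0.5 -4.1] w 18.7
(65, 78, 66) target tcp [494.8 120.6 133.1] slide [0.012, -0.007, -0.0] rot [0.0003, -0.0003, 0.0005]
(65, 78, 63) target tcp [494.8 120.6 130.1] slide [0.018, -0.012, -0.0] rot [0.0003, -0.0003, 0.0005]
(65, 78, 61) target tcp [494.8 120.6 128.1] slide [0.022, -0.015, -0.0] rot [0.0003, -0.0003, 0.0005]
```

View pics/wrist8.png

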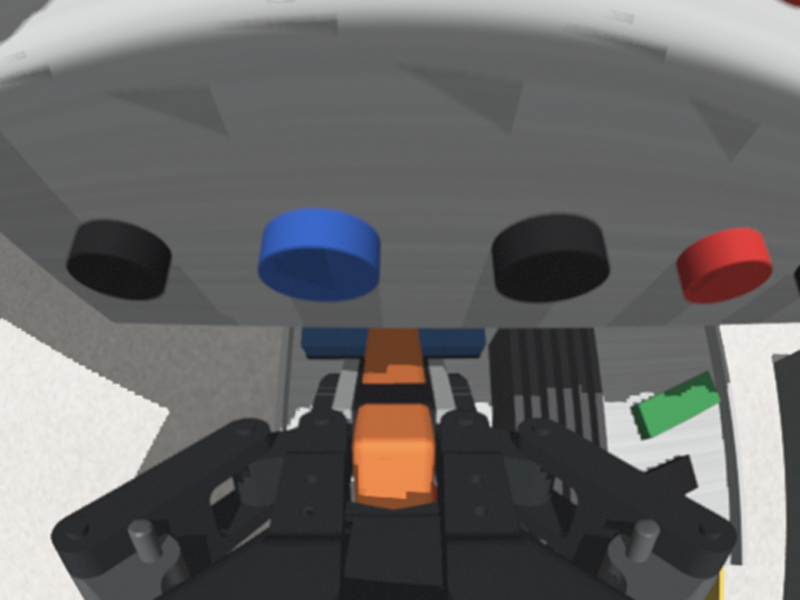

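View pics/scene8.png

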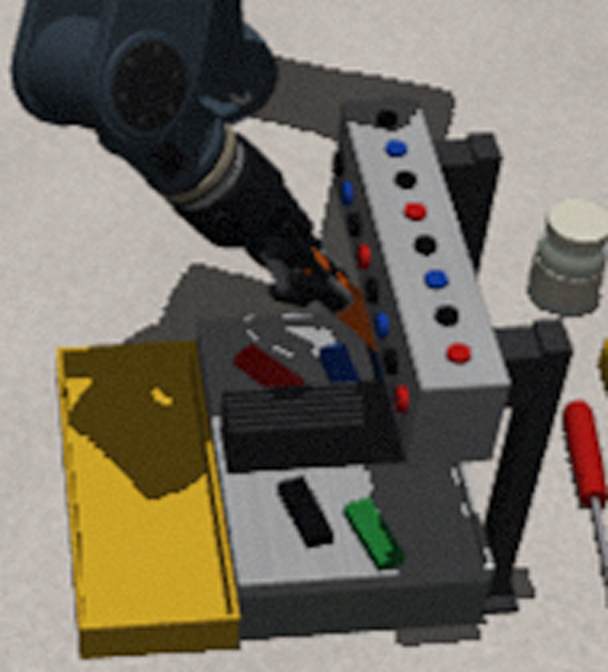

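>>> servo_tool:
  steps:
    - {"slide": [0.006,-0.003,0],"rot": [0,0,0],"grip": 1}
    - {"slide": [0.012,-0.007,0],"rot": [0,0,0],"grip": 1}
    - {"slide": [0.015,-0.009,0],"rot": [0,0,0],"grip": 1}
    - {"slide": [0.018,-0.012,0],"rot": [0,0,0],"grip": 1}
    - {"slide": [0.019,-0.013,0],"rot": [0,0,0],"grip": 1}
    - {"slide": [0.02,-0.0135,0],"rot": [0,0,0],"grip": 1}
    - {"slide": [0.02,-0.0135,0],"rot": [0,0,0],"grip": 1}
    - {"slide": [0.02,-0.0135,0],"rot": [0,0,0],"grip": 1}

```text
time_s: 9.7
tcp_pos: [494.8, 120.6, 129.2]
ee_rot: [0.495, 1.525, 0.596]
ft_force: [-0.7, 0.3, -3.0]
gripper_width: 18.8
```

```bash
python3 - <<'E'
from g import *
show();scr()
for q in ((64,78,61),(64,78,60),(64,78,59)): print(q,end=" ");relS(station(*q),93.4)
E
```

```text
t 9.7 q [-0.376  0.631  1.834  0.693  1.131 -0.894] p [494.8 120.6 129.2] F [-0.7  0.3 -3. ] w 18.8
toolx [-0.044  0.639 -0.768] z [ 0.998  0.068 -0.001]
scraper [492.6 156.1  62. ] ypr [93.6  0.  -0.2] station [64.9 78.  62. ] t 9.7 F [-0.7  0.3 -3. ] w 18.8
(64, 78, 61) target tcp [494.8 119.6 128.1] slide [0.0, -0.004, -0.0] rot [0.0003, -0.0003, 0.0006]
(64, 78, 60) target tcp [494.8 119.6 127.1] slide [0.002, -0.005, -0.0] rot [0.0003, -0.0003, 0.0006]
(64, 78, 59) target tcp [494.8 119.6 126.1] slide [0.004, -0.007, -0.0] rot [0.0003, -0.0003, 0.0006]
```

>>> servo_tool:
  steps:
    - {"slide": [0.001,-0.001,0],"rot": [0,0,0],"grip": 1}
    - {"slide": [0.002,-0.0016,0],"rot": [0,0,0],"grip": 1}
    - {"slide": [0.002,-0.0016,0],"rot": [0,0,0],"grip": 1}
    - {"slide": [0.003,-0.0024,0],"rot": [0,0,0],"grip": 1}
    - {"slide": [0.003,-0.0024,0],"rot": [0,0,0],"grip": 1}
    - {"slide": [0.004,-0.0032,0],"rot": [0,0,0],"grip": 1}
    - {"slide": [0.004,-0.0032,0],"rot": [0,0,0],"grip": 1}
    - {"slide": [0.004,-0.0032,0],"rot": [0,0,0],"grip": 1}

```text
time_s: 10.5
tcp_pos: [494.9, 120.7, 127.4]
ee_rot: [0.495, 1.525, 0.597]
ft_force: [-0.0, -1.8, 0.1]
gripper_width: 19.1
```

```bash
python3 - <<'E'
from g import *
show();scr()
for q in ((40,78,60),(0,78,60),(-40,78,60),(-64,78,60),): print(q,end=" ");relS(station(*q),93.4)
E
```

```text
t 10.5 q [-0.376  0.635  1.835  0.695  1.128 -0.898] p [494.9 120.7 127.4] F [-0.  -1.8  0.1] w 19.1
toolx [-0.044  0.639 -0.768] z [ 0.998  0.068 -0.001]
scraper [492.7 156.2  60.2] ypr [93.5 -0.  -0.2] station [64.9 78.  60.2] t 10.5 F [-0.  -1.8  0.1] w 19.1
(40, 78, 60) target tcp [496.3  95.6 127.1] slide [-0.04, -0.049, -0.001] rot [0.0003, -0.0003, 0.0005]
(0, 78, 60) target tcp [498.6  55.7 127.1] slide [-0.104, -0.125, -0.002] rot [0.0003, -0.0003, 0.0005]
(-40, 78, 60) target tcp [501.   15.7 127.1] slide [-0.168, -0.202, -0.003] rot [0.0003, -0.0003, 0.0005]
(-64, 78, 60) target tcp [502.4  -8.2 127.1] slide [-0.206, -0.248, -0.003] rot [0.0003, -0.0003, 0.0005]
```

>>> servo_tool:
  steps:
    - {"slide": [-0.014,-0.015,0],"rot": [0,0,0],"grip": 1}
    - {"slide": [-0.033,-0.037,0],"rot": [0,0,0],"grip": 1}
    - {"slide": [-0.053,-0.061,-0.001],"rot": [0,0,0],"grip": 1}
    - {"slide": [-0.073,-0.085,-0.001],"rot": [0,0,0],"grip": 1}
    - {"slide": [-0.093,-0.109,-0.001],"rot": [0,0,0],"grip": 1}
    - {"slide": [-0.113,-0.134,-0.002],"rot": [0,0,0],"grip": 1}
    - {"slide": [-0.133,-0.158,-0.002],"rot": [0,0,0],"grip": 1}
    - {"slide": [-0.153,-0.182,-0.002],"rot": [0,0,0],"grip": 1}

```text
time_s: 11.3
tcp_pos: [500.5, 24.6, 127.6]
ee_rot: [0.496, 1.525, 0.597]
ft_force: [-0.2, 0.6, -4.1]
gripper_width: 19.3
```

```bash
python3 - <<'E'
from g import *
show();scr()
for n in ("wrist","scene"):
    f=ctrl.grab_frame(n);pickle.dump(f,open(n+"9.pkl","wb"))
    if n=="wrist": cv2.imwrite("pics/wrist9.png",cv2.resize(f["pixels"][:,:,::-1],(800,600),interpolation=cv2.INTER_CUBIC))
    else: crop(f,"scene9",240,100,430,310,3.2)
scr()
for q in ((-40,78,60.5),(-65,78,60.5),(-100,78,60.5),): print(q,end=" ");relS(station(*q),93.4)
E
```

```text
t 11.3 q [-0.538  0.658  1.761  0.593  1.23  -0.954] p [500.5  24.6 127.6] F [-0.2  0.6 -4.1] w 19.3
toolx [-0.044  0.64  -0.767] z [ 0.998  0.067 -0.001]
scraper [498.3  60.1  60.4] ypr [93.5  0.  -0.2] station [-31.3  78.1  60.4] t 11.3 F [-0.2  0.6 -4.1] w 19.3
scraper [499.3  59.1  60.3] ypr [93.4 -0.1 -0.2] station [-32.4  77.2  60.3] t 11.4 F [ 0.7 -0.5 -3.7] w 18.8
(-40, 78, 60.5) target tcp [501.   15.7 127.6] slide [-0.013, -0.015, -0.002] rot [0.0002, 0.0, 0.0007]
(-65, 78, 60.5) target tcp [502.5  -9.2 127.6] slide [-0.053, -0.063, -0.003] rot [0.0002, 0.0, 0.0007]
(-100, 78, 60.5) target tcp [504.6 -44.2 127.6] slide [-0.109, -0.13, -0.003] rot [0.0002, 0.0, 0.0007]
```

View pics/wrist9.png

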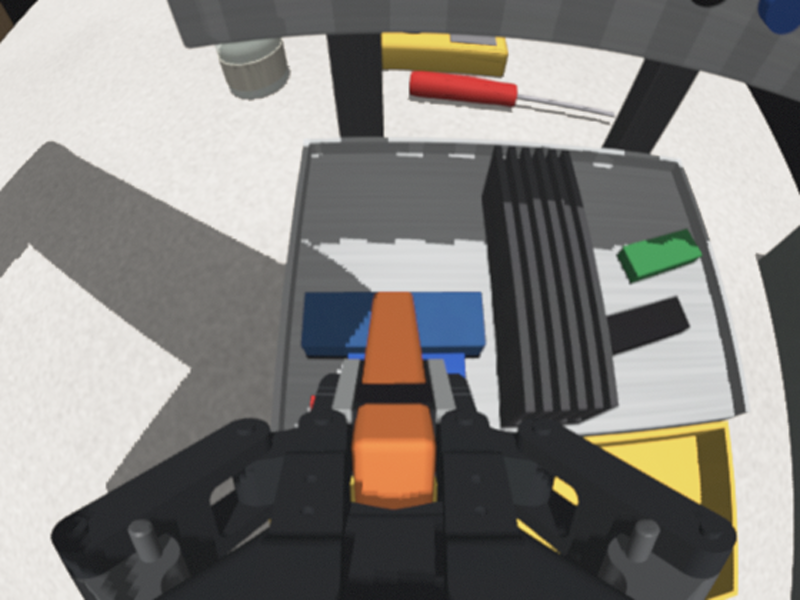

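View pics/scene9.png

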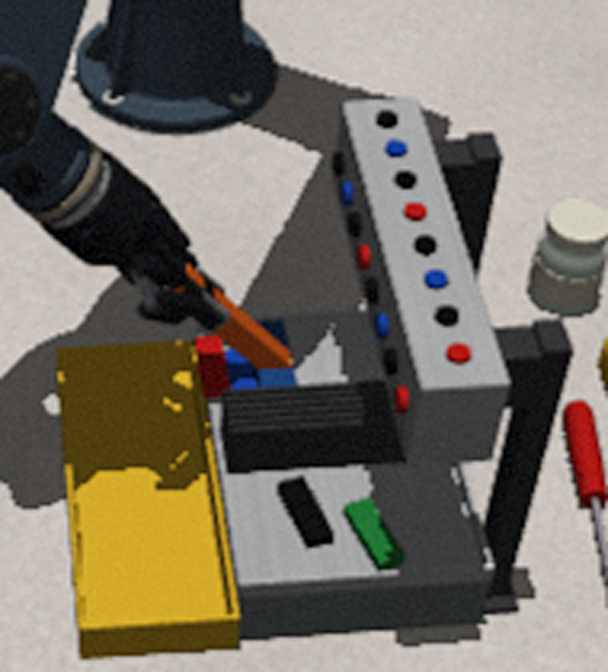

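>>> servo_tool:
  steps:
    - {"slide": [-0.013,-0.015,-0.001],"rot": [0,0,0],"grip": 1}
    - {"slide": [-0.028,-0.033,-0.002],"rot": [0,0,0],"grip": 1}
    - {"slide": [-0.044,-0.052,-0.002],"rot": [0,0,0],"grip": 1}
    - {"slide": [-0.06,-0.071,-0.003],"rot": [0,0,0],"grip": 1}
    - {"slide": [-0.076,-0.09,-0.003],"rot": [0,0,0],"grip": 1}
    - {"slide": [-0.092,-0.11,-0.003],"rot": [0,0,0],"grip": 1}
    - {"slide": [-0.106,-0.126,-0.003],"rot": [0,0,0],"grip": 1}
    - {"slide": [-0.117,-0.14,-0.003],"rot": [0,0,0],"grip": 1}

```text
time_s: 12.2
tcp_pos: [505.2, -50.3, 127.6]
ee_rot: [0.496, 1.523, 0.594]
ft_force: [-0.3, -0.3, -3.9]
gripper_width: 19.0
```

```bash
python3 - <<'E'
from g import *
show();scr()
for n in ("wrist","scene"):
    f=ctrl.grab_frame(n);pickle.dump(f,open(n+"10.pkl","wb"))
    if n=="wrist": cv2.imwrite("pics/wrist10.png",cv2.resize(f["pixels"][:,:,::-1],(800,600),interpolation=cv2.INTER_CUBIC))
    else: crop(f,"scene10",240,100,430,310,3.2)
scr()
for q in ((-112,78,61),(-112,78,140),(-120,0,140),(-120,-78,140)): print(q,end=" ");relS(station(*q),93.4)
E
```

```text
t 12.2 q [-0.647  0.685  1.678  0.525  1.314 -0.989] p [505.2 -50.3 127.6] F [-0.3 -0.3 -3.9] w 19.0
toolx [-0.042  0.639 -0.768] z [0.998 0.065 0.   ]
scraper [503.2 -14.8  60.4] ypr [93.4 -0.1 -0.3] station [-106.4   77.6   60.4] t 12.2 F [-0.3 -0.3 -3.9] w 19.0
scraper [503.6 -15.2  60.2] ypr [93.4 -0.1 -0.3] station [-106.8   77.3   60.2] t 12.3 F [-0.3 -0.3 -3.3] w 18.9
(-112, 78, 61) target tcp [505.3 -56.1 128.1] slide [-0.01, -0.01, -0.001] rot [0.0001, 0.0002, 0.0008]
(-112, 78, 140) target tcp [505.3 -56.1 207.1] slide [-0.162, 0.117, -0.001] rot [0.0001, 0.0002, 0.0008]
(-120, 0, 140) target tcp [583.6 -59.5 207.1] slide [-0.175, 0.1, 0.194] rot [0.0001, 0.0002, 0.0008]
(-120, -78, 140) target tcp [661.5 -54.9 207.1] slide [-0.176, 0.099, 0.389] rot [0.0001, 0.0002, 0.0008]
```

View pics/wrist10.png

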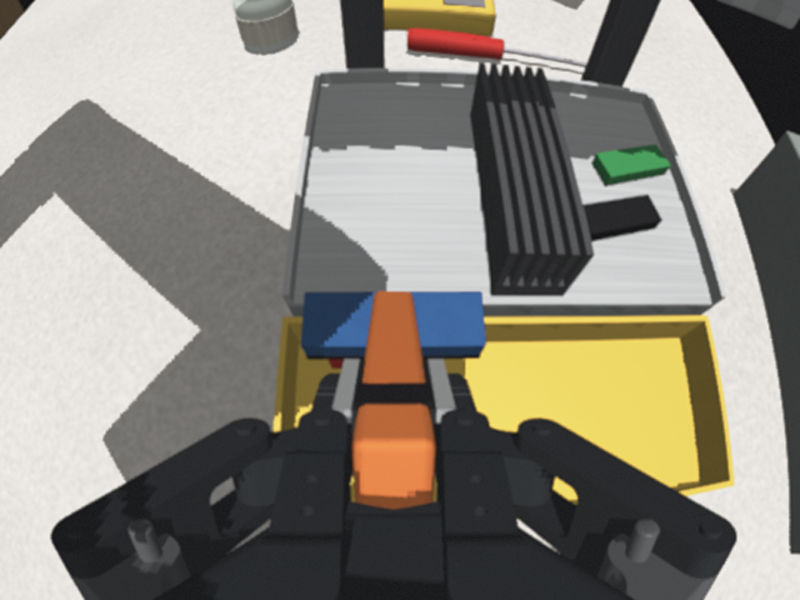

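View pics/scene10.png

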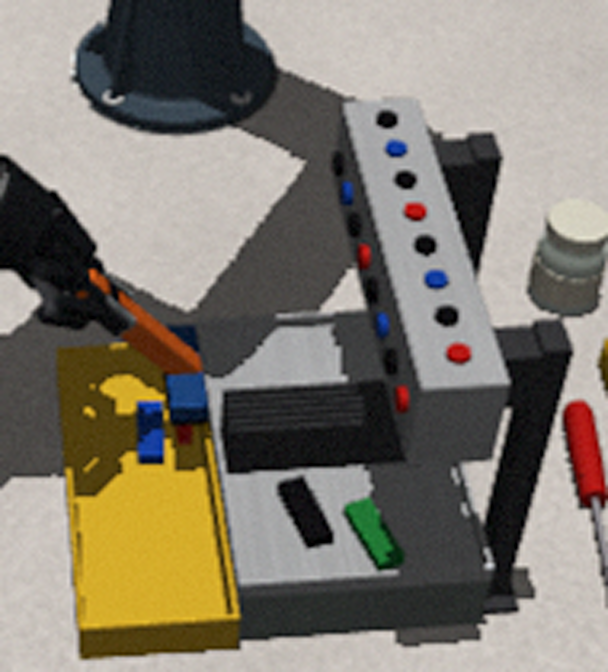

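```bash
python3 - <<'E'
from g import *
for q in ((-118,78,85),(-122,40,100),(-122,-40,100),(-120,-78,85)): print(q,end=" ");relS(station(*q),93.4)
E
```

```text
(-118, 78, 85) target tcp [505.6 -62.1 152.1] slide [-0.066, 0.017, -0.002] rot [0.0001, 0.0002, 0.0008]
(-122, 40, 100) target tcp [543.8 -63.9 167.1] slide [-0.101, 0.033, 0.093] rot [0.0001, 0.0002, 0.0008]
(-122, -40, 100) target tcp [623.7 -59.1 167.1] slide [-0.102, 0.032, 0.293] rot [0.0001, 0.0002, 0.0008]
(-120, -78, 85) target tcp [661.5 -54.9 152.1] slide [-0.07, 0.011, 0.388] rot [0.0001, 0.0002, 0.0008]
```

>>> servo_tool:
  steps:
    - {"slide": [-0.033,0.008,-0.001],"rot": [0,0,0],"grip": 1}
    - {"slide": [-0.066,0.017,-0.002],"rot": [0,0,0],"grip": 1}
    - {"slide": [-0.09,0.027,0.04],"rot": [0,0,0],"grip": 1}
    - {"slide": [-0.101,0.033,0.12],"rot": [0,0,0],"grip": 1}
    - {"slide": [-0.102,0.032,0.21],"rot": [0,0,0],"grip": 1}
    - {"slide": [-0.102,0.032,0.3],"rot": [0,0,0],"grip": 1}
    - {"slide": [-0.08,0.018,0.36],"rot": [0,0,0.0004],"grip": 1}
    - {"slide": [-0.07,0.011,0.388],"rot": [0,0,0.0008],"grip": 1}

```text
time_s: 13.1
tcp_pos: [662.9, -54.7, 152.4]
ee_rot: [0.497, 1.521, 0.598]
ft_force: [-1.0, -0.4, -4.0]
gripper_width: 19.0
```

```bash
python3 - <<'E'
from g import *
show();scr()
for n in ("wrist","scene"):
    f=ctrl.grab_frame(n);pickle.dump(f,open(n+"11.pkl","wb"))
    if n=="wrist": cv2.imwrite("pics/wrist11.png",cv2.resize(f["pixels"][:,:,::-1],(800,600),interpolation=cv2.INTER_CUBIC))
    else: crop(f,"scene11",240,100,430,310,3.2)
scr()
for q in ((-100,-78,82),(-75,-78,80),(-35,-78,80),(10,-78,80),(45,-78,80),(65,-78,80)): print(q,end=" ");relS(station(*q),93.4)
E
```

```text
t 13.1 q [-0.518  0.806  1.26   0.567  1.517 -0.747] p [662.9 -54.7 152.4] F [-1.  -0.4 -4. ] w 19.0
toolx [-0.041  0.641 -0.766] z [0.998 0.066 0.002]
scraper [661.  -19.   85.3] ypr [93.5 -0.2 -0.1] station [-120.   -79.6   85.3] t 13.1 F [-1.  -0.4 -4. ] w 19.0
scraper [659.1 -18.9  84.4] ypr [93.5 -0.   0. ] station [-119.7  -77.8   84.4] t 13.2 F [-1.   0.1 -3.9] w 19.3
(-100, -78, 82) target tcp [660.3 -34.9 149.1] slide [0.036, 0.034, 0.001] rot [0.0002, -0.0001, -0.0]
(-75, -78, 80) target tcp [658.8 -10.  147.1] slide [0.08, 0.078, 0.001] rot [0.0002, -0.0001, -0.0]
(-35, -78, 80) target tcp [656.4  30.  147.1] slide [0.145, 0.155, 0.002] rot [0.0002, -0.0001, -0.0]
(10, -78, 80) target tcp [653.8  74.9 147.1] slide [0.217, 0.241, 0.003] rot [0.0002, -0.0001, -0.0]
(45, -78, 80) target tcp [651.7 109.8 147.1] slide [0.273, 0.308, 0.003] rot [0.0002, -0.0001, -0.0]
(65, -78, 80) target tcp [650.5 129.8 147.1] slide [0.305, 0.346, 0.004] rot [0.0002, -0.0001, -0.0]
```

View pics/wrist11.png

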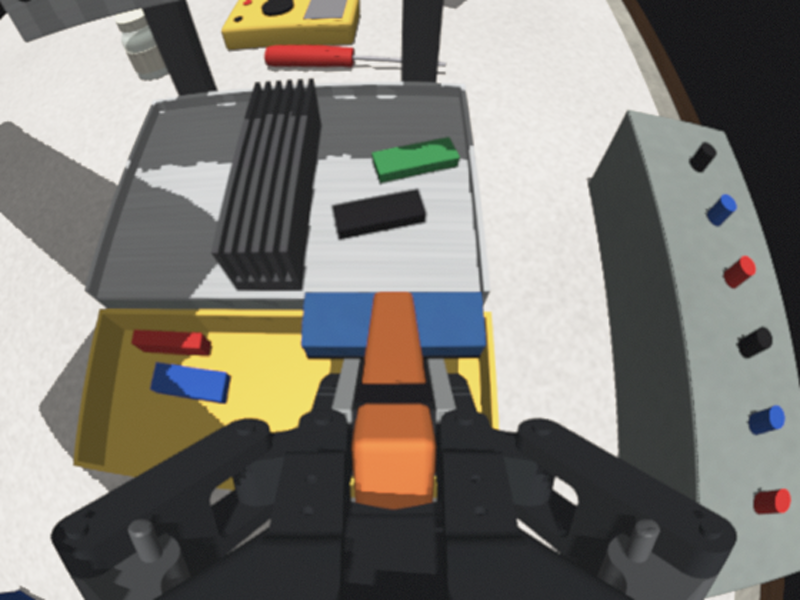

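View pics/scene11.png

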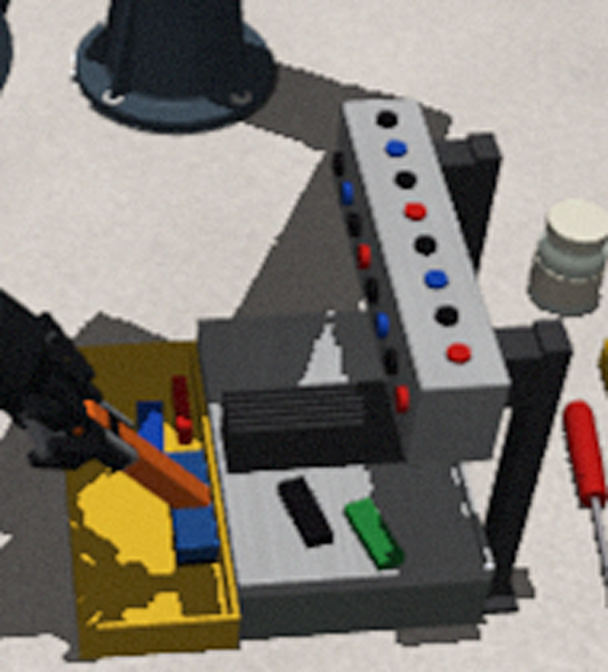

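```bash
python3 - <<'E'
from g import *
f=load("wrist11")
for q in ((-90,-138,72),(100,-138,72),(-85,-22,110),(-85,22,110),(-85,22,60),(100,138,72),(-90,138,72),(-90,-145,44)):
    print(q,(projw(f,station(*q))*800/560).round(0))
E
```

```text
(-90, -138, 72) [[490. 292.]]
(100, -138, 72) [[466.  84.]]
(-85, -22, 110) [[286. 253.]]
(-85, 22, 110) [[210. 254.]]
(-85, 22, 60) [[236. 292.]]
(100, 138, 72) [[153. 100.]]
(-90, 138, 72) [[ 83. 291.]]
(-90, -145, 44) [[493. 310.]]
```

>>> servo_tool:
  steps:
    - {"slide": [0.036,0.034,0.001],"rot": [0,0,0],"grip": 1}
    - {"slide": [0.08,0.078,0.001],"rot": [0,0,0],"grip": 1}
    - {"slide": [0.112,0.116,0.001],"rot": [0,0,0],"grip": 1}
    - {"slide": [0.145,0.155,0.001],"rot": [0,0,0],"grip": 1}
    - {"slide": [0.181,0.198,0.002],"rot": [0,0,0],"grip": 1}
    - {"slide": [0.217,0.241,0.002],"rot": [0,0,0],"grip": 1}
    - {"slide": [0.24,0.268,0.002],"rot": [0,0,0],"grip": 1}
    - {"slide": [0.25,0.28,0.002],"rot": [0,0,0],"grip": 1}

```text
time_s: 14.0
tcp_pos: [651.2, 97.5, 147.3]
ee_rot: [0.498, 1.525, 0.6]
ft_force: [-0.1, -1.5, -3.5]
gripper_width: 18.8
```

```bash
python3 - <<'E'
from g import *
show();scr()
for n in ("scene",):
    f=ctrl.grab_frame(n);pickle.dump(f,open(n+"12.pkl","wb"))
    crop(f,"scene12",240,100,430,310,3.2)
scr()
for q in ((45,-78,80),(65,-78,80),(65,-78,70),(65,-78,63),(65,-78,61),(65,-78,60.2)): print(q,end=" ");relS(station(*q),93.4)
E
```

```text
t 14.0 q [-0.323  0.755  1.407  0.656  1.347 -0.664] p [651.2  97.5 147.3] F [-0.1 -1.5 -3.5] w 18.8
toolx [-0.045  0.642 -0.765] z [ 0.998  0.069 -0.001]
scraper [649.  133.3  80.2] ypr [93.6  0.   0. ] station [ 32.8 -76.7  80.2] t 14.0 F [-0.1 -1.5 -3.5] w 18.8
scraper [649.1 133.4  80.2] ypr [93.6  0.   0. ] station [ 32.9 -76.8  80.2] t 14.05 F [-0.3  0.5 -3.8] w 18.9
(45, -78, 80) target tcp [651.7 109.8 147.1] slide [0.02, 0.023, 0.003] rot [0.0004, -0.0004, -0.0001]
(65, -78, 80) target tcp [650.5 129.8 147.1] slide [0.052, 0.061, 0.004] rot [0.0004, -0.0004, -0.0001]
(65, -78, 70) target tcp [650.5 129.8 137.1] slide [0.071, 0.045, 0.004] rot [0.0004, -0.0004, -0.0001]
(65, -78, 63) target tcp [650.5 129.8 130.1] slide [0.085, 0.034, 0.004] rot [0.0004, -0.0004, -0.0001]
(65, -78, 61) target tcp [650.5 129.8 128.1] slide [0.088, 0.031, 0.004] rot [0.0004, -0.0004, -0.0001]
(65, -78, 60.2) target tcp [650.5 129.8 127.3] slide [0.09, 0.029, 0.004] rot [0.0004, -0.0004, -0.0001]
```

View pics/scene12.png

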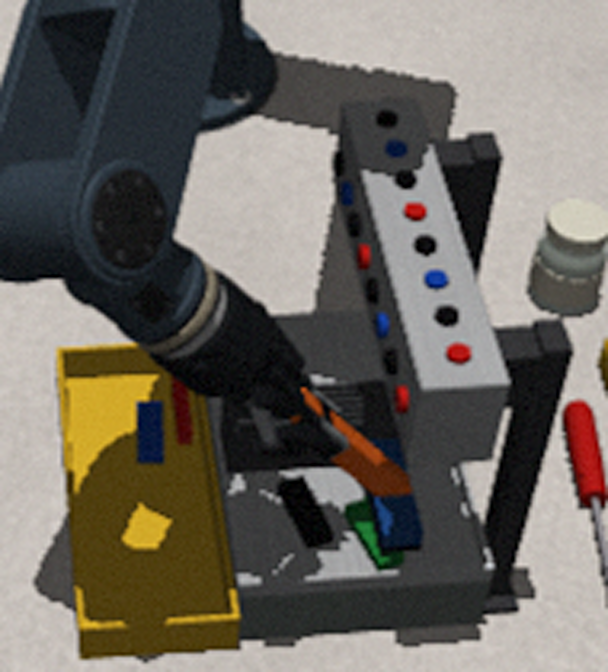

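>>> servo_tool:
  steps:
    - {"slide": [0.026,0.03,0.002],"rot": [0,0,0],"grip": 1}
    - {"slide": [0.052,0.061,0.003],"rot": [0,0,0],"grip": 1}
    - {"slide": [0.052,0.061,0.003],"rot": [0,0,0],"grip": 1}
    - {"slide": [0.071,0.045,0.004],"rot": [0,0,0],"grip": 1}
    - {"slide": [0.083,0.035,0.004],"rot": [0,0,0],"grip": 1}
    - {"slide": [0.086,0.033,0.004],"rot": [0,0,0],"grip": 1}
    - {"slide": [0.088,0.031,0.004],"rot": [0,0,0],"grip": 1}
    - {"slide": [0.088,0.031,0.004],"rot": [0,0,0],"grip": 1}

```text
time_s: 14.85
tcp_pos: [650.8, 129.4, 128.0]
ee_rot: [0.499, 1.525, 0.6]
ft_force: [0.7, -0.4, -3.8]
gripper_width: 19.0
```

```bash
python3 - <<'E'
from g import *
show();scr()
for n in ("scene",):
    f=ctrl.grab_frame(n);pickle.dump(f,open(n+"13.pkl","wb"))
    crop(f,"scene13",240,100,430,310,3.2)
scr()
for q in ((65,-78,60.5),(40,-78,60.5),(0,-78,60.5),(-35,-78,60.5)): print(q,end=" ");relS(station(*q),93.4)
E
```

```text
t 14.85 q [-0.277  0.776  1.429  0.682  1.29  -0.66 ] p [650.8 129.4 128. ] F [ 0.7 -0.4 -3.8] w 19.0
toolx [-0.045  0.643 -0.765] z [ 0.998  0.068 -0.002]
scraper [648.6 165.2  61. ] ypr [93.6  0.   0.1] station [ 64.6 -78.1  61. ] t 14.85 F [ 0.7 -0.4 -3.8] w 19.0
scraper [648.7 165.2  61.2] ypr [93.6  0.   0.1] station [ 64.7 -78.3  61.2] t 14.9 F [-0.6  1.5 -3.7] w 19.3
(65, -78, 60.5) target tcp [650.5 129.8 127.6] slide [0.002, -0.0, -0.001] rot [0.0004, -0.0003, -0.0001]
(40, -78, 60.5) target tcp [652.  104.8 127.6] slide [-0.038, -0.048, -0.001] rot [0.0004, -0.0003, -0.0001]
(0, -78, 60.5) target tcp [654.4  64.9 127.6] slide [-0.103, -0.125, -0.002] rot [0.0004, -0.0003, -0.0001]
(-35, -78, 60.5) target tcp [656.4  30.  127.6] slide [-0.159, -0.192, -0.003] rot [0.0004, -0.0003, -0.0001]
```

View pics/scene13.png

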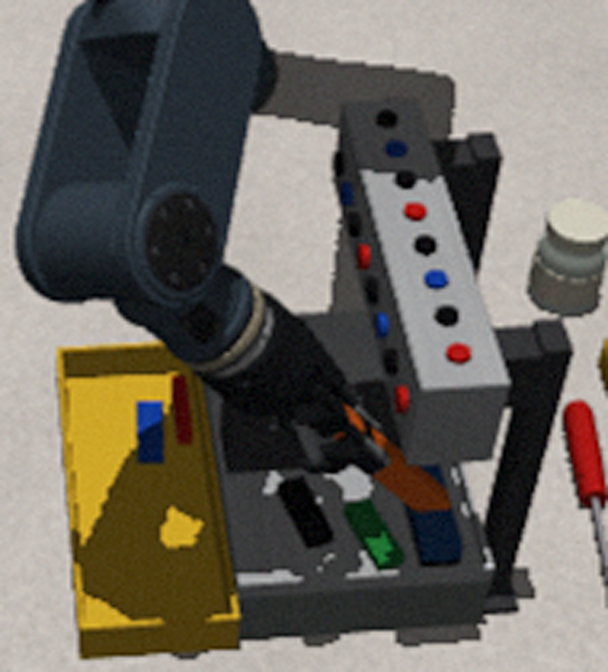

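>>> servo_tool:
  steps:
    - {"slide": [-0.014,-0.017,0],"rot": [0,0,0],"grip": 1}
    - {"slide": [-0.034,-0.042,0],"rot": [0,0,0],"grip": 1}
    - {"slide": [-0.054,-0.067,-0.001],"rot": [0,0,0],"grip": 1}
    - {"slide": [-0.074,-0.091,-0.001],"rot": [0,0,0],"grip": 1}
    - {"slide": [-0.094,-0.115,-0.001],"rot": [0,0,0],"grip": 1}
    - {"slide": [-0.115,-0.139,-0.002],"rot": [0,0,0],"grip": 1}
    - {"slide": [-0.136,-0.164,-0.002],"rot": [0,0,0],"grip": 1}
    - {"slide": [-0.156,-0.188,-0.002],"rot": [0,0,0],"grip": 1}

```text
time_s: 15.7
tcp_pos: [656.8, 30.6, 127.6]
ee_rot: [0.499, 1.524, 0.6]
ft_force: [-0.6, 0.2, -2.7]
gripper_width: 18.4
```

```bash
python3 - <<'E'
from g import *
show();scr()
for n in ("scene",):
    f=ctrl.grab_frame(n);pickle.dump(f,open(n+"14.pkl","wb"))
    crop(f,"scene14",240,100,430,310,3.2)
scr()
for q in ((-50,-78,60.5),(-75,-78,60.5),(-107,-78,60.5)): print(q,end=" ");relS(station(*q),93.4)
E
```

```text
t 15.7 q [-0.413  0.802  1.362  0.619  1.39  -0.725] p [656.8  30.6 127.6] F [-0.6  0.2 -2.7] w 18.4
toolx [-0.044  0.643 -0.765] z [ 0.998  0.068 -0.001]
scraper [654.7  66.4  60.5] ypr [93.5  0.   0.1] station [-34.3 -78.4  60.5] t 15.7 F [-0.6  0.2 -2.7] w 18.4
scraper [655.5  64.   60.2] ypr [93.5 -0.1 -0.1] station [-36.8 -79.   60.2] t 15.75 F [ 0.1 -2.6 -2. ] w 19.1
(-50, -78, 60.5) target tcp [657.3  15.  127.6] slide [-0.022, -0.025, -0.003] rot [0.0002, 0.0, 0.0002]
(-75, -78, 60.5) target tcp [658.8 -10.  127.6] slide [-0.062, -0.073, -0.003] rot [0.0002, 0.0, 0.0002]
(-107, -78, 60.5) target tcp [660.7 -41.9 127.6] slide [-0.113, -0.134, -0.004] rot [0.0002, 0.0, 0.0002]
```

View pics/scene14.png

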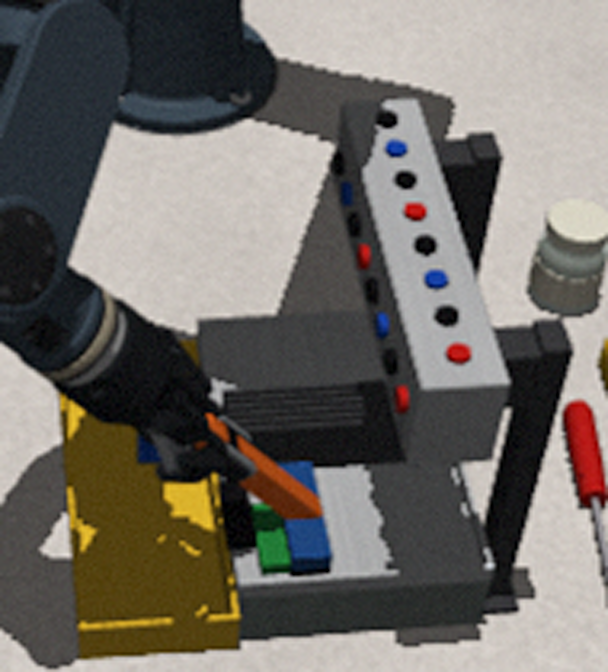

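Wiping continues over the edge.

>>> servo_tool:
  steps:
    - {"slide": [-0.011,-0.013,-0.001],"rot": [0,0,0],"grip": 1}
    - {"slide": [-0.026,-0.03,-0.002],"rot": [0,0,0],"grip": 1}
    - {"slide": [-0.041,-0.048,-0.003],"rot": [0,0,0],"grip": 1}
    - {"slide": [-0.056,-0.066,-0.003],"rot": [0,0,0],"grip": 1}
    - {"slide": [-0.072,-0.085,-0.003],"rot": [0,0,0],"grip": 1}
    - {"slide": [-0.088,-0.104,-0.004],"rot": [0,0,0],"grip": 1}
    - {"slide": [-0.102,-0.121,-0.004],"rot": [0,0,0],"grip": 1}
    - {"slide": [-0.113,-0.134,-0.004],"rot": [0,0,0],"grip": 1}

```text
time_s: 16.55
tcp_pos: [660.7, -42.8, 127.5]
ee_rot: [0.498, 1.523, 0.597]
ft_force: [-0.3, 0.8, -3.6]
gripper_width: 18.8
```

```bash
python3 - <<'E'
from g import *
show();scr()
for q in ((-107,-78,100),(-125,-70,160)): print(q,end=" ");relS(station(*q),93.4)
E
```

```text
t 16.55 q [-0.505  0.83   1.289  0.575  1.468 -0.764] p [660.7 -42.8 127.5] F [-0.3  0.8 -3.6] w 18.8
toolx [-0.042  0.641 -0.766] z [0.998 0.065 0.   ]
scraper [658.7  -7.2  60.3] ypr [93.4 -0.1 -0.1] station [-108.   -78.    60.3] t 16.55 F [-0.3  0.8 -3.6] w 18.8
(-107, -78, 100) target tcp [660.7 -41.9 167.1] slide [-0.074, 0.065, 0.0] rot [0.0001, 0.0001, 0.0002]
(-125, -70, 160) target tcp [653.8 -60.3 227.1] slide [-0.218, 0.127, -0.02] rot [0.0001, 0.0001, 0.0002]
```

>>> servo_tool:
  steps:
    - {"slide": [-0.02,0.012,0],"rot": [0,0,0],"grip": 1}
    - {"slide": [-0.06,0.035,0],"rot": [0,0,0],"grip": 1}
    - {"slide": [-0.11,0.065,0],"rot": [0,0,0],"grip": 1}
    - {"slide": [-0.16,0.09,-0.01],"rot": [0,0,0],"grip": 1}
    - {"slide": [-0.2,0.115,-0.02],"rot": [0,0,0],"grip": 1}
    - {"slide": [-0.218,0.127,-0.02],"rot": [0,0,0],"grip": 1}
    - {"slide": [-0.218,0.127,-0.02],"rot": [0,0,0],"grip": 1}
    - {"slide": [-0.218,0.127,-0.02],"rot": [0,0,0],"grip": 1}

```text
time_s: 17.35
tcp_pos: [653.5, -60.1, 226.6]
ee_rot: [0.498, 1.524, 0.597]
ft_force: [0.5, -0.1, -4.5]
gripper_width: 19.4
```

```bash
python3 - <<'E'
from g import *
show();scr()
for n in ("wrist","scene"):
    f=ctrl.grab_frame(n);pickle.dump(f,open(n+"15.pkl","wb"))
    if n=="wrist": cv2.imwrite("pics/wrist15.png",cv2.resize(f["pixels"][:,:,::-1],(800,600),interpolation=cv2.INTER_CUBIC))
    else: crop(f,"scene15",240,100,430,310,3.2)
E
```

```text
t 17.35 q [-0.531  0.715  1.23   0.561  1.627 -0.69 ] p [653.5 -60.1 226.6] F [ 0.5 -0.1 -4.5] w 19.4
toolx [-0.043  0.641 -0.766] z [ 0.998  0.066 -0.001]
scraper [651.4 -24.5 159.4] ypr [93.4 -0.  -0.1] station [-124.8  -69.7  159.4] t 17.35 F [ 0.5 -0.1 -4.5] w 19.4
```

View pics/wrist15.png

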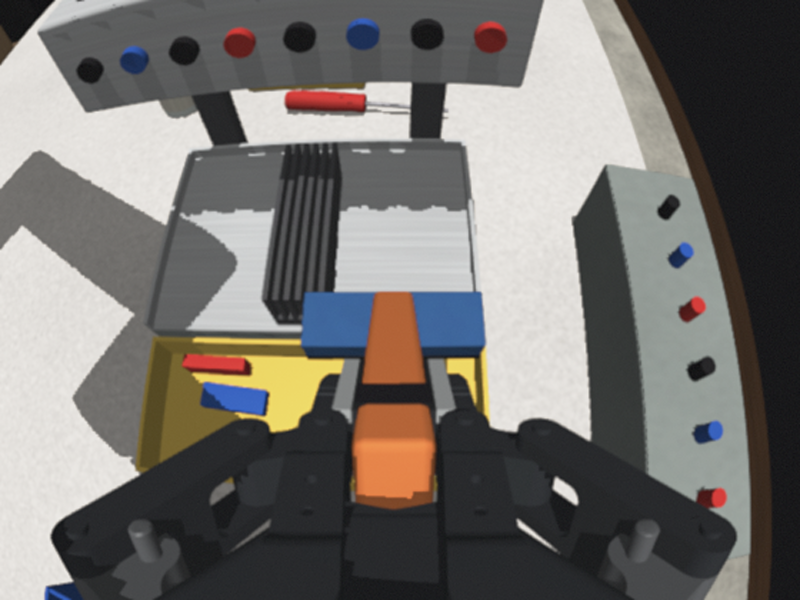

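View pics/scene15.png

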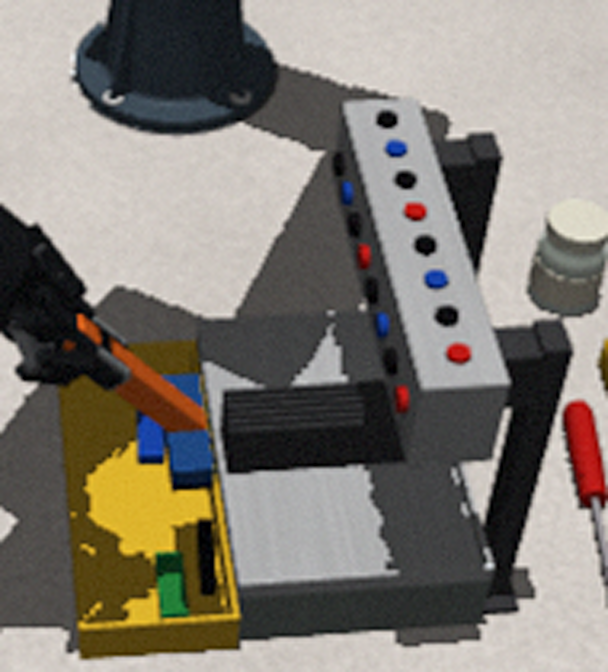

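```bash
python3 - <<'E'
from g import *
d,w=relS((580,-328.5,140),35.6)
for k in range(1,9): print((d*k/8).round(3).tolist(),(w*k/8).round(4).tolist())
E
```

```text
target tcp [ 550.9 -349.3  207.1] slide [-0.418, -0.57, -0.303] rot [0.1229, -0.1035, 0.0003]
[-0.052, -0.071, -0.038] [0.0154, -0.0129, 0.0]
[-0.104, -0.142, -0.076] [0.0307, -0.0259, 0.0001]
[-0.157, -0.214, -0.114] [0.0461, -0.0388, 0.0001]
[-0.209, -0.285, -0.152] [0.0614, -0.0518, 0.0001]
[-0.261, -0.356, -0.189] [0.0768, -0.0647, 0.0002]
[-0.314, -0.428, -0.227] [0.0922, -0.0776, 0.0002]
[-0.366, -0.499, -0.265] [0.1075, -0.0906, 0.0003]
[-0.418, -0.57, -0.303] [0.1229, -0.1035, 0.0003]
```

>>> servo_tool:
  steps:
    - {"slide": [-0.04,-0.055,-0.03],"rot": [0.012,-0.01,0],"grip": 1}
    - {"slide": [-0.09,-0.12,-0.065],"rot": [0.026,-0.022,0],"grip": 1}
    - {"slide": [-0.145,-0.195,-0.105],"rot": [0.042,-0.035,0],"grip": 1}
    - {"slide": [-0.2,-0.27,-0.145],"rot": [0.058,-0.049,0],"grip": 1}
    - {"slide": [-0.255,-0.345,-0.184],"rot": [0.074,-0.062,0],"grip": 1}
    - {"slide": [-0.31,-0.42,-0.224],"rot": [0.09,-0.076,0],"grip": 1}
    - {"slide": [-0.365,-0.495,-0.264],"rot": [0.107,-0.09,0],"grip": 1}
    - {"slide": [-0.418,-0.57,-0.303],"rot": [0.1229,-0.1035,0.0003],"grip": 1}

```text
time_s: 18.25
tcp_pos: [549.5, -350.5, 206.1]
ee_rot: [1.159, 1.071, -0.196]
ft_force: [1.0, -0.3, -3.6]
gripper_width: 19.3
```

```bash
python3 - <<'E'
from g import *
show();scr()
for q in ((580,-328.5,140),(580,-328.5,80),(580,-328.5,30),(580,-328.5,15)): print(q,end=" ");relS(q,35.6)
E
```

```text
t 18.25 q [-1.069  0.601  1.552  0.752  1.208 -0.476] p [ 549.5 -350.5  206.1] F [ 1.  -0.3 -3.6] w 19.3
toolx [ 0.522  0.377 -0.765] z [ 0.582 -0.813 -0.004]
scraper [ 578.6 -329.7  139. ] ypr [35.3  0.1  0.1] station [-425.2   21.   139. ] t 18.25 F [ 1.  -0.3 -3.6] w 19.3
(580, -328.5, 140) target tcp [ 550.9 -349.3  207.1] slide [0.001, 0.005, -0.0] rot [-0.001, 0.0002, -0.0001]
(580, -328.5, 80) target tcp [ 550.9 -349.3  147.1] slide [0.116, -0.091, 0.0] rot [-0.001, 0.0002, -0.0001]
(580, -328.5, 30) target tcp [ 550.9 -349.3   97.1] slide [0.211, -0.172, 0.001] rot [-0.001, 0.0002, -0.0001]
(580, -328.5, 15) target tcp [ 550.9 -349.3   82.1] slide [0.24, -0.196, 0.001] rot [-0.001, 0.0002, -0.0001]
```

>>> servo_tool:
  steps:
    - {"slide": [0.04,-0.03,0],"rot": [0,0,0],"grip": 1}
    - {"slide": [0.08,-0.061,0],"rot": [0,0,0],"grip": 1}
    - {"slide": [0.12,-0.095,0],"rot": [0,0,0],"grip": 1}
    - {"slide": [0.16,-0.128,0],"rot": [0,0,0],"grip": 1}
    - {"slide": [0.19,-0.154,0],"rot": [0,0,0],"grip": 1}
    - {"slide": [0.211,-0.172,0.001],"rot": [0,0,0],"grip": 1}
    - {"slide": [0.228,-0.186,0.001],"rot": [0,0,0],"grip": 1}
    - {"slide": [0.228,-0.186,0.001],"rot": [0,0,0],"grip": 1}

```text
time_s: 19.05
tcp_pos: [550.7, -348.9, 87.3]
ee_rot: [1.16, 1.073, -0.196]
ft_force: [0.8, 0.8, -3.6]
gripper_width: 19.0
```

```bash
python3 - <<'E'
from g import *
show();scr()
for n in ("top","scene","wrist"):
    f=ctrl.grab_frame(n);pickle.dump(f,open(n+"16.pkl","wb"))
    if n=="top": crop(f,"top16",330,170,430,270,6)
    if n=="scene": crop(f,"scene16",140,170,240,280,6)
    if n=="wrist": cv2.imwrite("pics/wrist16.png",cv2.resize(f["pixels"][:,:,::-1],(800,600),interpolation=cv2.INTER_CUBIC))
scr()
for q in ((580,-328.5,10),(580,-328.5,6),(580,-328.5,5),(580,-328.5,4)): print(q,end=" ");relS(q,35.6)
E
```

```text
t 19.05 q [-1.066  0.778  1.612  0.833  1.042 -0.658] p [ 550.7 -348.9   87.3] F [ 0.8  0.8 -3.6] w 19.0
toolx [ 0.521  0.378 -0.765] z [ 0.582 -0.813 -0.006]
scraper [ 579.8 -328.    20.2] ypr [35.3  0.1  0.2] station [-423.6   19.8   20.2] t 19.05 F [ 0.8  0.8 -3.6] w 19.0
scraper [ 580.5 -329.1   22.1] ypr [35.3  0.   0.1] station [-424.7   19.1   22.1] t 19.2 F [-0.4  0.3 -3.4] w 19.0
(580, -328.5, 10) target tcp [ 550.9 -349.3   77.1] slide [0.023, -0.02, -0.002] rot [-0.0009, 0.0004, -0.0001]
(580, -328.5, 6) target tcp [ 550.9 -349.3   73.1] slide [0.031, -0.026, -0.002] rot [-0.0009, 0.0004, -0.0001]
(580, -328.5, 5) target tcp [ 550.9 -349.3   72.1] slide [0.033, -0.028, -0.002] rot [-0.0009, 0.0004, -0.0001]
(580, -328.5, 4) target tcp [ 550.9 -349.3   71.1] slide [0.034, -0.029, -0.002] rot [-0.0009, 0.0004, -0.0001]
```

View pics/wrist16.png

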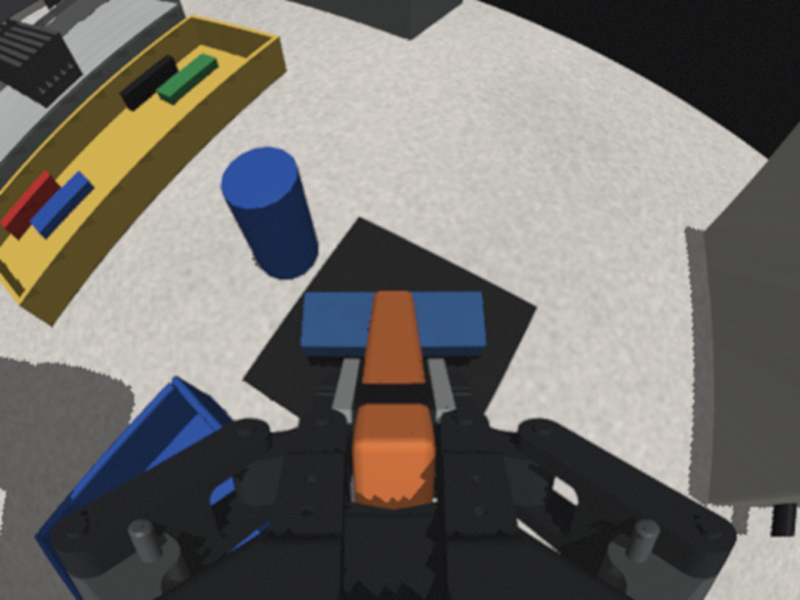

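View pics/top16.png

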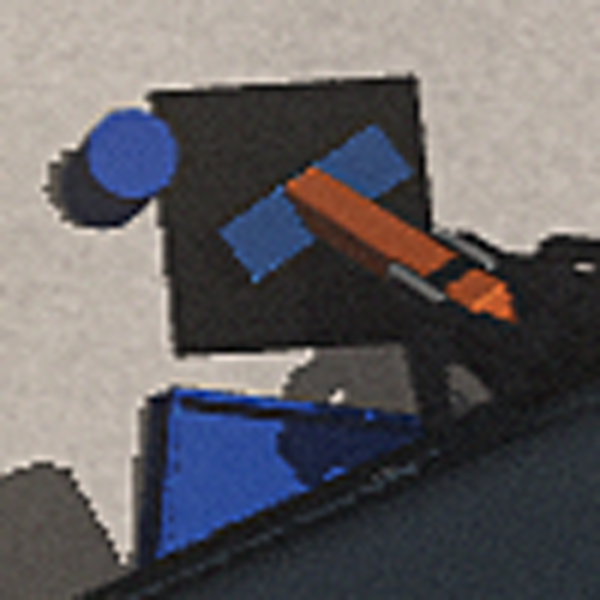

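View pics/scene16.png

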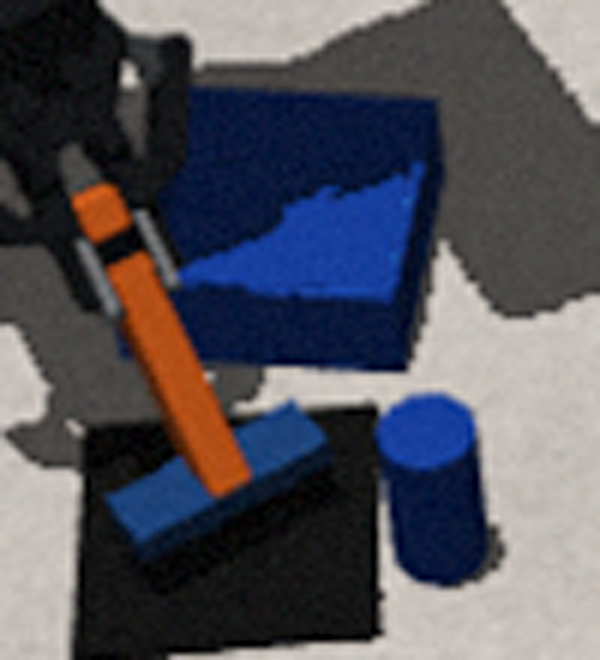

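```bash
python3 - <<'E'
from g import *
t=load("top16")
f=lambda P:((proj(t,P)-[330,170])*6).round(0).tolist()
print("mat centre",f([580,-328.5,4]),"block now",f([580.3,-328.7,43]),"target",f([580,-328.5,26]))
# seen block top corners
c=np.array([(218,230),(375,125),(411,166),(254,283)])
P=np.array([plane(t,330+x/6,170+y/6,43) for x,y in c]);print(P.mean(0))
m=np.array([(151,93),(415,77),(178,355)]);Q=np.array([plane(t,330+x/6,170+y/6,4) for x,y in m]);print("mat",(Q[1]+Q[2])/2)
E
```

```text
mat centre [[294.0, 212.0]] block now [[315.0, 196.0]] target [[306.0, 203.0]]
[ 577.85389832 -328.43125817   43.        ]
mat [ 578.46419203 -330.07063126    4.        ]
```

>>> servo_tool:
  steps:
    - {"slide": [0.012,-0.01,-0.001],"rot": [0,0,0],"grip": 1}
    - {"slide": [0.02,-0.017,-0.002],"rot": [0,0,0],"grip": 1}
    - {"slide": [0.026,-0.022,-0.002],"rot": [0,0,0],"grip": 1}
    - {"slide": [0.03,-0.025,-0.002],"rot": [0,0,0],"grip": 1}
    - {"slide": [0.032,-0.027,-0.002],"rot": [0,0,0],"grip": 1}
    - {"slide": [0.034,-0.0285,-0.002],"rot": [0,0,0],"grip": 1}
    - {"slide": [0.034,-0.0288,-0.002],"rot": [0,0,0],"grip": 1}
    - {"slide": [0.034,-0.0288,-0.002],"rot": [0,0,0],"grip": 1}

```text
time_s: 20.0
tcp_pos: [550.9, -349.2, 71.4]
ee_rot: [1.158, 1.07, -0.196]
ft_force: [0.5, 0.7, -3.5]
gripper_width: 18.7
```

```bash
python3 - <<'E'
from g import *
show();scr()
E
```

```text
t 20.0 q [-1.066  0.803  1.616  0.849  1.02  -0.688] p [ 550.9 -349.2   71.4] F [ 0.5  0.7 -3.5] w 18.7
toolx [ 0.523  0.376 -0.765] z [ 0.582 -0.813 -0.002]
scraper [ 580.1 -328.5    4.3] ypr [35.3  0.   0.1] station [-424.1   19.5    4.3] t 20.0 F [ 0.5  0.7 -3.5] w 18.7
```

Not yet in contact; down another 0.4–0.8 mm.

>>> servo_tool:
  steps:
    - {"slide": [0.0005,-0.0004,0],"rot": [0,0,0],"grip": 1}
    - {"slide": [0.001,-0.0008,0],"rot": [0,0,0],"grip": 1}
    - {"slide": [0.0015,-0.0012,0],"rot": [0,0,0],"grip": 1}
    - {"slide": [0.0015,-0.0012,0],"rot": [0,0,0],"grip": 1}
    - {"slide": [0.0015,-0.0012,0],"rot": [0,0,0],"grip": 1}
    - {"slide": [0.0015,-0.0012,0],"rot": [0,0,0],"grip": 1}
    - {"slide": [0.0015,-0.0012,0],"rot": [0,0,0],"grip": 1}
    - {"slide": [0.0015,-0.0012,0],"rot": [0,0,0],"grip": 1}

```text
time_s: 20.8
tcp_pos: [550.9, -349.3, 71.2]
ee_rot: [1.158, 1.07, -0.196]
ft_force: [-5.2, 0.0, 4.7]
gripper_width: 19.2
```

```bash
python3 - <<'E'
from g import *
show();scr()
E
```

```text
t 20.8 q [-1.066  0.803  1.617  0.849  1.02  -0.689] p [ 550.9 -349.3   71.2] F [-5.2  0.   4.7] w 19.2
toolx [ 0.523  0.376 -0.765] z [ 0.582 -0.813 -0.002]
scraper [ 580.1 -328.6    4.1] ypr [35.3 -0.   0.1] station [-424.2   19.5    4.1] t 20.8 F [-5.2  0.   4.7] w 19.2
```

>>> servo_tool:
  steps:
    - {"slide": [0,0,0],"rot": [0,0,0],"grip": 0.72}
    - {"slide": [0,0,0],"rot": [0,0,0],"grip": 0.68}
    - {"slide": [0,0,0],"rot": [0,0,0],"grip": 0.6}
    - {"slide": [0,0,0],"rot": [0,0,0],"grip": 0.4}
    - {"slide": [0,0,0],"rot": [0,0,0],"grip": 0.2}
    - {"slide": [0,0,0],"rot": [0,0,0],"grip": 0}
    - {"slide": [0,0,0],"rot": [0,0,0],"grip": 0}
    - {"slide": [0,0,0],"rot": [0,0,0],"grip": 0}

```text
time_s: 21.6
tcp_pos: [550.9, -349.3, 71.2]
ee_rot: [1.158, 1.07, -0.196]
ft_force: [-0.0, 0.2, 0.1]
gripper_width: 85.6
```

```bash
python3 - <<'E'
from g import *
show();scr()
for n in ("wrist",):
    f=ctrl.grab_frame(n);pickle.dump(f,open(n+"17.pkl","wb"))
    cv2.imwrite("pics/wrist17.png",cv2.resize(f["pixels"][:,:,::-1],(800,600),interpolation=cv2.INTER_CUBIC))
E
```

```text
t 21.6 q [-1.066  0.803  1.617  0.849  1.02  -0.689] p [ 550.9 -349.3   71.2] F [-0.   0.2  0.1] w 85.6
toolx [ 0.523  0.376 -0.765] z [ 0.582 -0.813 -0.002]
scraper [ 580.1 -328.6    4.1] ypr [35.3 -0.   0.1] station [-424.2   19.5    4.1] t 21.6 F [-0.   0.2  0.1] w 85.6
```

View pics/wrist17.png

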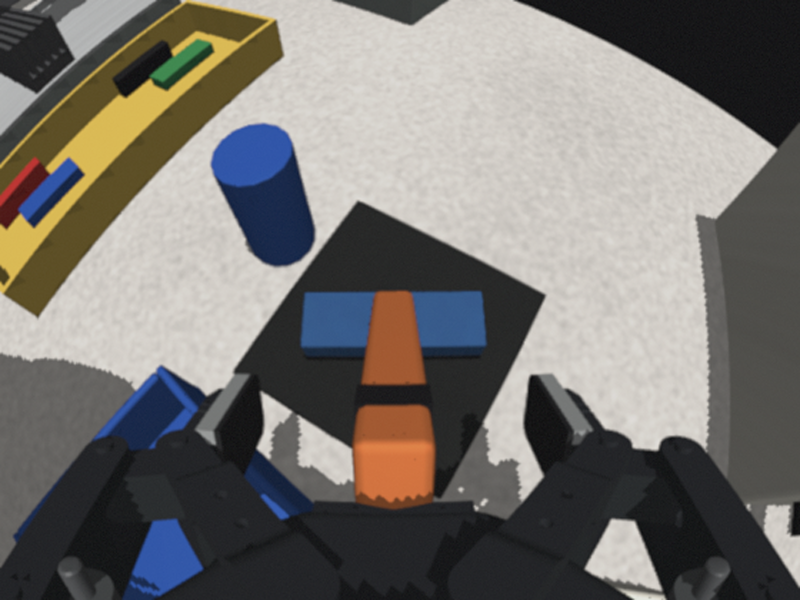

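>>> servo_tool:
  steps:
    - {"slide": [-0.03,0,0],"rot": [0,0,0],"grip": 0}
    - {"slide": [-0.08,0,0],"rot": [0,0,0],"grip": 0}
    - {"slide": [-0.15,0,0],"rot": [0,0,0],"grip": 0}
    - {"slide": [-0.22,0,0],"rot": [0,0,0],"grip": 0}
    - {"slide": [-0.29,0,0],"rot": [0,0,0],"grip": 0}
    - {"slide": [-0.36,0,0],"rot": [0,0,0],"grip": 0}
    - {"slide": [-0.44,0.07,0],"rot": [0,0,0],"grip": 0}
    - {"slide": [-0.51,0.12,0],"rot": [0,0,0],"grip": 0}

```text
time_s: 22.45
tcp_pos: [472.7, -406.1, 261.3]
ee_rot: [1.157, 1.068, -0.198]
ft_force: [0.8, 0.3, -0.8]
gripper_width: 85.4
```

```bash
python3 - <<'E'
from g import *
show()
for n in ("top","scene"):
    f=ctrl.grab_frame(n);pickle.dump(f,open(n+"18.pkl","wb"))
    cv2.imwrite(f"pics/{n}18.png",cv2.resize(f["pixels"][:,:,::-1],(800,600),interpolation=cv2.INTER_CUBIC))
    if n=="top": crop(f,"top18c",330,170,430,270,6)
    if n=="scene": crop(f,"scene18c",140,170,240,280,5)
show()
E
```

```text
t 22.45 q [-1.225  0.532  1.504  0.683  1.382 -0.502] p [ 472.7 -406.1  261.3] F [ 0.8  0.3 -0.8] w 85.4
toolx [ 0.524  0.374 -0.765] z [ 0.58  -0.814 -0.   ]
t 22.55 q [-1.224  0.528  1.499  0.684  1.38  -0.504] p [ 474.2 -408.4  264.8] F [-0.5 -0.5  0.4] w 85.6
toolx [ 0.528  0.366 -0.766] z [ 0.58  -0.814  0.01 ]
```

View pics/top18c.png

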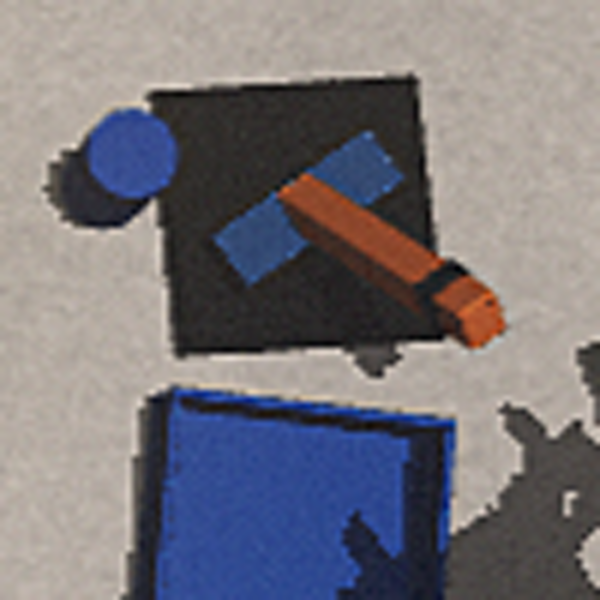

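View pics/scene18.png

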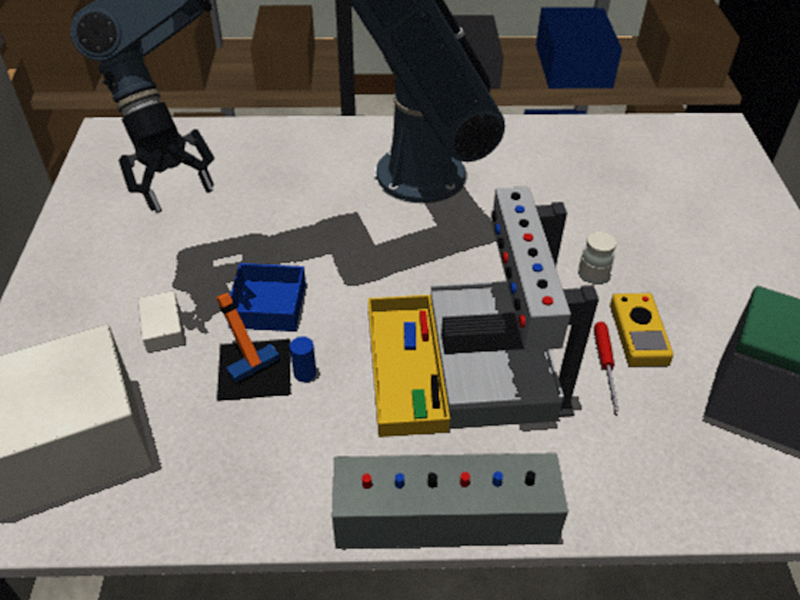

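View pics/top18.png

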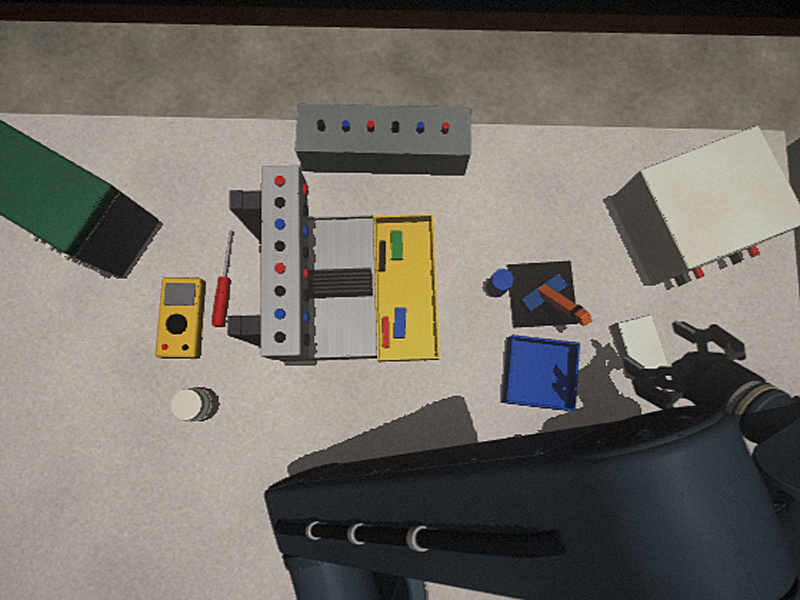

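```bash
python3 - <<'E'
from g import *
show();print(ctrl.close_job())
E
```

```text
t 22.55 q [-1.224  0.528  1.499  0.684  1.38  -0.504] p [ 474.2 -408.4  264.8] F [-0.5 -0.5  0.4] w 85.6
toolx [ 0.528  0.366 -0.766] z [ 0.58  -0.814  0.01 ]
the job is handed in; nothing more can be done
None
```

The job is done and handed in at about 22.6 s. I gripped the scraper with the hand leaning as the handle does, and wiped the near lane (red, blue) and then the far lane (black, green) into the yellow tray. Then I stood the scraper back on its mat, let go and backed the gripper away.

- **Offcuts:** the last scene and top pictures show all four lying in the tray and both lanes of the plate empty.
- **Scraper:** it stands upright and free on the mat. In the top picture it lies about 2 mm from the mat's middle, within the accuracy of the cameras.
- **Other things on the bench:** the capacitor, parts bin, multimeter, screwdriver, jar and junction box look to be where they started.
- **Forces:** the force readings I took at the ends of moves stayed under 10 N.

One check disagreed with the given data. In three camera views the fingertips stood roughly 30 mm farther back along the tool than the stated TCP implies. I followed the pictures and moved in 28 mm more before closing, and the grip held through both wipes.

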